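# Sort two pipe fittings through a two-way return chute

### The arm

A 6-joint arm with a two-finger parallel gripper is mounted at the origin on the work surface. World frame = base frame: x ahead of the robot, y to its left, z up, the work surface at z = 0. Lengths are in m, angles in rad, forces in N, time in s.
With the tool pointing down it reaches from about 0.35 to 0.775 m from the base axis. Payload 7.3 kg.
Tool frame: the origin (TCP) lies midway between the tips of the shut fingers; the grasp point (between the pads) lies 19 mm behind it (robot.grip_depth is the z of the grasp point in the tool frame, in m); z points along the fingers, y is the line along which they close (so a half turn about z gives the same grasp; the last joint's range is limited). The gripper opens to 92 mm and grips with 3 to 60 N. Pads are 19 mm wide; open, the fingers measure 130 mm over their backs; the gripper's body (75 mm by 190 mm) begins 47 mm behind the grasp point.
Start: joints at [-1.418, 0.342, 1.524, -0, 1.275, -0.146], TCP at [0.155, -0.502, 0.199] pointing down, gripper open.
Joint ranges: [-2.53, 2.53], [-0.77, 2.02], [0.04, 2.7], [-1, 4.14], [0.28, 2.66], [-3.11, 3.11]. Speed limits (rad/s): [2.57, 2.57, 3.14, 3.14, 3.14, 3.14].

### API

Orientations are given as [roll, pitch, yaw] about the fixed x, y, z axes, in that order (R = Rz(yaw) Ry(pitch) Rx(roll)).
In Python, from cell import robot, viewer gives the robot as it stands.
- The arm moves only by the tool step_arm, never from a script. Its argument "increments" is a list of rows, each an object with "delta_pos": the shift along the tool's x, y, z in cm, a list of three; "dr": the turn, a rotation vector about the tool's x, y, z in degrees, a list of three; "fingers": the closure, from -1 (fully open) to 1 (shut), so that 0 is half open. In form: [{"delta_pos": [tx, ty, tz], "dr": [wx, wy, wz], "fingers": fingers}, ...]. A call has exactly 5 rows; each row is the pose to reach, as a shift and turn from the pose commanded when the call began, along the tool's axes at that moment; what a row does not reach only later rows make up. A row lasts 1/8 s, in which the tool goes at most 62.5 mm and 10.7 degrees, less where a joint would pass 70% of its speed; a pose out of reach is approached as far as the arm can. A call with a gripper value outside its range is refused whole. The fingers move at their own pace and stop on an object; "newtons" is the grip in N (left out, the last holds). Time passes only in rows, so rows that repeat a pose let the fingers close, or fill a call up. It gives the time, the measured TCP pose, the force, the opening and the grip force at its end, in the units of the state.
- robot.observe(): the state, without advancing time (a new reading comes with each control period).
- viewer.read_camera(name): name is "scene" or "side" or "wrist"; returns the picture (400x640x3 uint8, red, green, blue); there is no depth.
- viewer.camera_params(name): a dict with "K" (3x3 intrinsics, pixels), "k1" (the pictures are not rectified: a ray, as slopes to the right and down, at radius r is drawn at 1 + k1 r^2 times it, then the intrinsics apply), "T" (4x4, takes a point from camera to world coordinates). Camera axes: x right, y down, z forward; pixel columns grow to the right and rows downward; lengths in m; the calibration is good to about 2 mm. A picture is of the moment at which its call begins: read the wrist's pose just before it. camera_params takes no time and is no camera call; for the wrist camera it gives the pose at the moment of the call.
- robot.hand_in(): hands the job in; it is judged then, once.
The state is a dict: "time": time; "qpos": joint angles; "qvel": joint speeds; "joint_efforts": joint torques, N m; "tool_pos": TCP position; "tool_rot": TCP orientation; "contact_force": force on the tool from outside, world axes, zero at the start; "torque": the same for the moment, N m; "opening": finger opening in m; "grip_force": force on a finger pad.
Only numpy, scipy, OpenCV 4.12 (cv2) and the standard library are available. Lean on these libraries where they do the work, as an engineer would, in place of code of your own. Each camera call takes 0.05 s, during which the arm holds its last target. There are 200 camera calls.

### The job

Return two grey pipe fittings through the two-way chute: the one with flanged ends, waiting on the feed saddle, must end up in the second bin (lever swung right over towards the loading deck), and the plain smooth one from the pocket tray in the first bin, next to the deck (lever swung right over away from the deck). A fitting is fed in lengthwise under the guard by its tail end and rolls in when let go on the deck; the plain one can only be lifted from the tray by its middle, so it needs a change of grip, for which the saddle serves once it is free. Leave the collared pipe, the glassware and the other things where they are.

Things in the scene. Friction and masses are not known exactly. Their poses are not given: they have to be found in the camera images.
- plain_pipe: Plain grey plastic pipe fitting: smooth round bar, 28 mm diameter, 160 mm long, dark bore ends, about 90 g. Origin on its axis at mid length; x along its axis. Starts lying in one of the two tray pockets, its axis 30 mm above the table.
- flanged_pipe: The same grey pipe (28 mm diameter, 160 mm long over all, about 110 g) with a flange, 36 mm diameter and 10 mm thick, at each end. Origin on its axis at mid length; x along its axis. Starts lying on the feed saddle, along the chute's x, its middle within 10 mm of the saddle point.
- tray: Fixed tray, steel base 184 x 166 x 8 mm, two white pockets along its x at y = -45 and 45 mm; the plain fitting lies in either, the collared one in the other. Origin: centre of its underside. Pocket walls stand 46 mm apart, 50 mm above the table, leaving no room for fingers; only the middle 50 mm of each pocket (25 mm either side of its centre) has none: grip there, across the pipe.
- chute: Fixed two-way chute, white and bare metal with clear guards, 190 x 275 mm, 162 mm tall. Origin on the table under the middle of its loading deck. x: the way fittings are fed in (away from the robot); y: the way they roll (to its left). The deck (x -92 to 92, y -55 to 65 mm) falls 12 degrees to +y; behind it a 124 mm high wall. A fitting let go on it rolls off to +y.
- guard_edge (a point): Middle of the near edge of the clear guard over the loading deck, at its underside (157 mm above the table), 34 mm nearer the robot than the load point. The guard (top 162 mm) covers all the deck beyond this edge; so slide a fitting in lengthwise under it, with the fingers only on the tail end on the robot's side of the edge. That side of the deck is open. Axes as the chute's.
- load_point (a point): Point on the loading deck's surface, at its centre, where the middle of a fitting should come, axis along the chute's x: 100 mm above the table. Beyond y = 65 mm from here the way is closed in by end walls with inner faces at x = -90 and 90 mm and a clear roof, so the middle must be within 10 mm in x or the fitting catches on a wall. Axes as the chute's.
- saddle (a point): Feed saddle: two low steel Vs 125 mm in front of the load point, in line with it. This point: mid axis of a fitting whose pipe rests in them along the chute's x, 120 mm above the table. Vs 10 mm long, centred 30 mm either side, 45 mm wide, tops 117 mm above the table; free between and beside them. The tail overhangs on the robot's side. Lift 8 mm for a flange to pass over. Axes as the chute's.
- gate (a joint): Gate angle, rad, 0 to 1.0; stays where left (friction 0.18 N m, 2 N at the knob). 0: flap down, bridging the opening beyond the deck, lever leaning 0.2 rad towards the deck: fittings roll over into the second bin. 1.0: flap raised, lever leaning 0.8 rad away from the deck (chute +y): fittings fall into the first bin. In between they may jam. Starts near the middle.
- lever_knob (a point): Centre of the grip of the green lever knob on the robot's side of the chute: round bar, 22 mm thick, 32 mm long, level along the chute's x; pinch it from above. It is 124 mm nearer the robot than the hinge point and circles the hinge axis at 100 mm: in chute axes y = hinge y + 100 sin(g - 0.2), z = hinge z + 100 cos(g - 0.2) mm for gate angle g.
- gate_hinge (a point): Point on the hinge axis of gate and lever (along the chute's x), at the chute's mid width, 125 mm in +y from the load point, 72 mm above the table. Axes as the chute's.
- first_bin (a point): Centre of the first bin's floor, the one next to the loading deck, under the gate; inside 58 mm along y, 180 mm along x, floor 6 mm above the table. Axes as the chute's.
- second_bin (a point): Centre of the second bin's floor, beyond the gate's hinge, farther from the deck; inside 81 mm along y, 180 mm along x, floor 6 mm above the table. Axes as the chute's.
- collar_pipe: Bystander, leave it alone: a third grey pipe, 28 mm diameter, 160 mm long, with one thick collar (38 mm diameter, 40 mm long) round its middle; it stays in the other tray pocket. Origin on its axis at mid length.
- flask: Bystander, leave it alone: conical glass flask, 86 mm wide, 130 mm tall. Origin at its underside.
- mortar: Bystander, leave it alone: white porcelain bowl, 110 mm wide, 55 mm tall. Origin at its underside.
- wash_bottle: Bystander, leave it alone: white plastic bottle, 60 mm wide, 150 mm tall. Origin at its underside.
- beaker: Bystander, leave it alone: glass beaker, 70 mm wide, 85 mm tall. Origin at its underside.
- stopper: Bystander, leave it alone: greenish glass stopper, 40 mm wide, 40 mm tall. Origin at its underside.
- boss_clamp: Bystander, leave it alone: dark steel clamp block with a thumbscrew, 83 x 28 x 30 mm. Origin at its underside.
- spatula: Bystander, leave it alone: steel spatula lying flat, 170 mm long. Origin under it.

How it is judged:
By the outcome, as a careful person would: the job done as asked, in the order asked, and still so for the second after the job is handed in, with the robot touching nothing.
It also fails if it takes over 72 s, if anything falls off the work surface, if the arm or the gripper's body presses on something with over 40 N, if the wrist force passes 120 N, or if a joint passes its speed limit or range.

## Working session

There is one attempt and no reset: what is moved stays moved. The work goes in short steps, Python scripts to look and compute and a tool call to move; the robot and the scene stay as the last step left them, time stands still between calls to the robot, and variables do not carry over. Pictures are saved under pics/ and viewed, at most 10 in all, crops included, and the job is handed in when it is done.

Besides the shell and the picture viewer there is one more tool, called after "Call:" as name(argument=value, ...), one argument or row to a line, values as JSON. step_arm: Moves the arm, as the interface text tells. Its arguments: {"type":"object","properties":{"increments":{"type":"array"},"newtons":{"type":"number"}},"required":["increments"]}

```bash
ls; mkdir -p pics
cat > h.py <<'E'
import numpy as np, cv2
from cell import robot, viewer
from scipy.spatial.transform import Rotation as R
def snap(name,fn):
    p=viewer.camera_params(name); im=viewer.read_camera(name)
    cv2.imwrite('pics/'+fn,im[:,:,::-1]); np.savez('pics/'+fn+'.npz',K=p['K'],k1=p['k1'],T=p['T']); return im,p
def ray(p,uv):
    K,k1,T=np.array(p['K']),float(p['k1']),np.array(p['T'])
    d=np.array([K[0,0],0,0,0,0]); uv=np.array([[uv]],float)
    u=cv2.undistortPoints(uv,K,np.array([k1,0,0,0,0.]))[0,0]
    v=T[:3,:3]@np.array([u[0],u[1],1]); return T[:3,3],v/np.linalg.norm(v)
def onz(p,uv,z):
    o,d=ray(p,uv); return o+d*(z-o[2])/d[2]
def proj(p,X):
    K,k1,T=np.array(p['K']),float(p['k1']),np.array(p['T'])
    c=(np.array(X,float).reshape(-1,3)-T[:3,3])@T[:3,:3]; s=c[:,:2]/c[:,2:]
    s=s*(1+k1*(s**2).sum(1,keepdims=True)); return s@K[:2,:2].T+K[:2,2]
def tri(p1,a,p2,b):
    o1,d1=ray(p1,a);o2,d2=ray(p2,b)
    s=np.linalg.lstsq(np.c_[d1,-d2],o2-o1,rcond=None)[0]
    A,B=o1+s[0]*d1,o2+s[1]*d2; return (A+B)/2,np.linalg.norm(A-B)
def load(fn):
    z=np.load('pics/'+fn+'.npz'); return {k:z[k] for k in z}
def togo(pos,rpy=None):
    s=robot.observe(); M=R.from_euler('xyz',s['tool_rot'])
    out=M.inv().apply(np.array(pos)-s['tool_pos'])*100
    dr=None if rpy is None else (M.inv()*R.from_euler('xyz',rpy)).as_rotvec(degrees=True)
    return out.round(2),None if dr is None else dr.round(1)
E
python3 - <<'E'
from h import *
s=robot.observe(); print({k:np.round(v,3) for k,v in s.items()})
for n in('scene','side'):
    im,p=snap(n,n+'0.png'); print(n,np.round(p['T'],3),p['K'],p['k1'])
E
```

```text
pics
{'time': np.float64(0.0), 'qpos': array([-1.418,  0.343,  1.525, -0.   ,  1.275, -0.146]), 'qvel': array([-0.   , -0.001,  0.   , -0.001, -0.001, -0.   ]), 'joint_efforts': array([ 1.0000e-03, -4.3124e+01, -2.4422e+01,  7.2000e-02,  5.6000e-02,
       -0.0000e+00]), 'tool_pos': array([ 0.154, -0.501,  0.198]), 'tool_rot': array([-3.14 , -0.   ,  0.299]), 'contact_force': array([-0.863, -0.298, -0.016]), 'torque': array([ 0.03 , -0.01 , -0.031]), 'grip_force': np.float64(0.0), 'opening': np.float64(0.092)}
scene [[-0.446  0.648 -0.617  1.306]
 [ 0.895  0.313 -0.319  0.376]
 [-0.013 -0.695 -0.719  1.034]
 [ 0.     0.     0.     1.   ]] [[412.31100605   0.         319.66193291]
 [  0.         412.31100605 198.14442588]
 [  0.           0.           1.        ]] -0.034535984718075265
side [[-0.69  -0.547  0.474 -0.004]
 [-0.724  0.508 -0.467  0.501]
 [ 0.015 -0.665 -0.747  0.989]
 [ 0.     0.     0.     1.   ]] [[411.66535489   0.         325.89225111]
 [  0.         411.66535489 201.86796202]
 [  0.           0.           1.        ]] -0.049082862025989105
```

View pics/scene0.png

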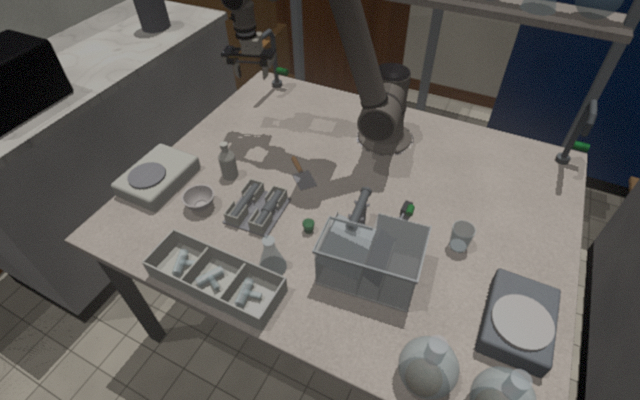

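View pics/side0.png

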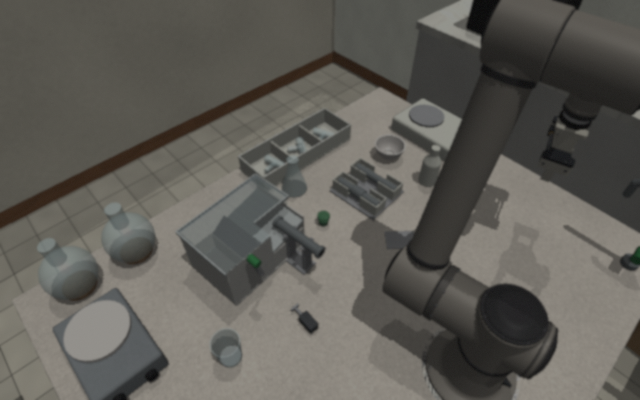

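The scene view shows the flanged pipe on the saddle at about (360,205), the green knob at (408,210), the chute at about (370,260) and the tray at (257,207). In the side view the pipe is at (298,237), the knob at (255,260) and the tray at (367,188). I'll zoom in on these.

Run:
```python
from h import *
a=cv2.imread('pics/scene0.png');b=cv2.imread('pics/side0.png')
def c(im,x,y,w,h,s): return cv2.convertScaleAbs(cv2.resize(im[y:y+h,x:x+w],None,fx=s,fy=s,interpolation=cv2.INTER_CUBIC),alpha=1.6)
top=np.hstack([c(a,300,180,160,120,2.5),c(b,175,170,160,120,2.5)])
bot=np.hstack([c(a,217,170,80,60,5),c(b,327,155,80,60,5)])
cv2.imwrite('pics/comp.png',np.vstack([top,bot]))
pa,pb=load('scene0.png'),load('side0.png')
for im,p,n,(x,y) in((a,pa,'scene',(408,210)),(b,pb,'side',(255,260))):
    h=cv2.cvtColor(im,cv2.COLOR_BGR2HSV)
    m=cv2.inRange(h,(50,90,40),(85,255,255))
    k,l,st,ce=cv2.connectedComponentsWithStats(m)
    print(n,[(st[i].tolist(),ce[i].round(1)) for i in range(1,k) if st[i,4]>15])
```

```text
scene [([276, 67, 12, 7, 58], array([281. ,  69.9])), ([573, 141, 18, 11, 136], array([581.3, 145.7])), ([407, 204, 7, 9, 45], array([410. , 208.2]))]
side [([319, 215, 6, 8, 17], array([321.5, 217.9])), ([633, 248, 7, 11, 50], array([636.9, 253.7])), ([247, 255, 13, 13, 105], array([253.3, 260.5]))]
```

View pics/comp.png

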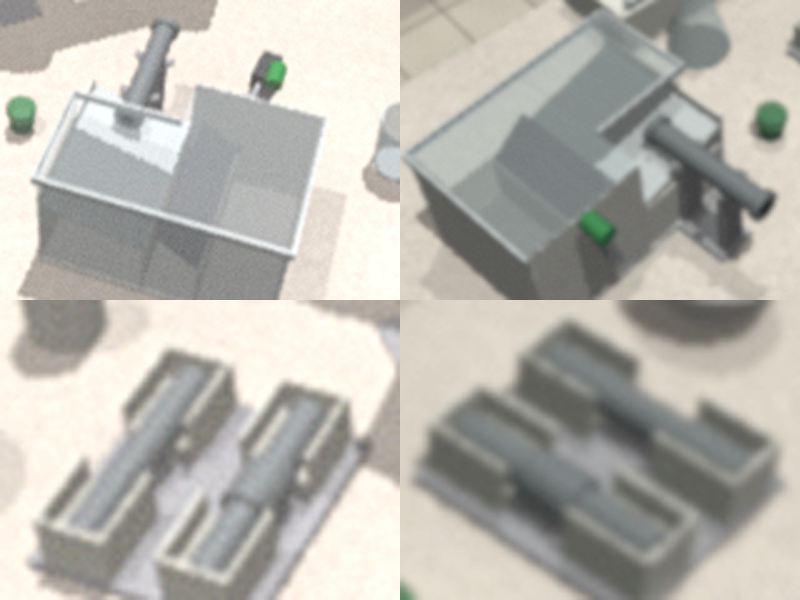

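Run:
```python
from h import *
pa,pb=load('scene0.png'),load('side0.png')
A=lambda x,y:(300+x/2.5,180+y/2.5)
B=lambda x,y:(175+(x-400)/2.5,170+y/2.5)
C=lambda x,y:(217+x/5,170+(y-300)/5)
D=lambda x,y:(327+(x-400)/5,155+(y-300)/5)
for n,a,b in [('knob',A(275,71),B(597,228)),('near',A(167,27),B(763,203)),('far',A(128,117),B(657,132)),
 ('+x-y',A(35,182),B(600,12)),('+x+y',A(295,250),B(408,157)),('-x+y',A(325,120),B(527,262)),
 ('stopper',A(22,108),B(770,115)),
 ('plainmid',C(138,445),D(650,405)),('collarmid',C(265,480),D(560,475)),
 ('trayLwallcorner A',C(38,522),D(572,322)),('tray wall corner',C(350,402),D(555,590) if 0 else D(692,517))]:
    X,e=tri(pa,a,pb,b); print(n,X.round(3),round(e,4))
for n,q,z in [('plainmid a',C(138,445),.035),('collar a',C(265,480),.045)]: print(n,onz(pa,q,z).round(3))
for n,q,z in [('plainmid b',D(650,405),.035),('collar b',D(560,475),.045)]: print(n,onz(pb,q,z).round(3))
```

```text
knob [0.494 0.243 0.174] 0.0015
near [0.433 0.089 0.125] 0.0037
far [0.583 0.103 0.117] 0.0004
+x-y [0.738 0.06  0.157] 0.0046
+x+y [0.701 0.33  0.159] 0.0046
-x+y [0.52  0.31  0.153] 0.0031
stopper [ 0.565 -0.048  0.037] 0.0011
plainmid [ 0.566 -0.292  0.04 ] 0.0033
collarmid [ 0.559 -0.197  0.045] 0.0063
trayLwallcorner A [ 0.654 -0.311  0.042] 0.004
tray wall corner [ 0.47  -0.197  0.057] 0.0448
plainmid a [ 0.563 -0.293  0.035]
collar a [ 0.561 -0.193  0.045]
plainmid b [ 0.569 -0.298  0.035]
collar b [ 0.56  -0.201  0.045]
```

Run:
```python
from h import *
s=robot.observe();M=np.eye(4);M[:3,:3]=R.from_euler('xyz',s['tool_rot']).as_matrix();M[:3,3]=s['tool_pos']
p=viewer.camera_params('wrist');print((np.linalg.inv(M)@p['T']).round(3),p['K'][0])
r=[-np.pi,0,np.radians(7)]
for t in([.45,-.25,.33],[.46,.14,.33],[.44,.14,.33]):print(togo(t,r))
```

```text
[[-0.001 -0.961 -0.275  0.075]
 [ 1.    -0.001  0.     0.   ]
 [-0.    -0.275  0.961 -0.185]
 [ 0.     0.     0.     1.   ]] [305.01345364   0.         322.0158375 ]
(array([ 35.64, -15.34, -13.17]), array([-0.1, -0. , 10.1]))
(array([ 48.08, -52.31, -13.12]), array([-0.1, -0. , 10.1]))
(array([ 46.17, -52.9 , -13.12]), array([-0.1, -0. , 10.1]))
```

Call:
step_arm(
  increments=[
    {"delta_pos":[4,-1,-4],"dr":[0,0,2],"fingers":-1},
    {"delta_pos":[9,-3,-7],"dr":[0,0,4],"fingers":-1},
    {"delta_pos":[15,-5,-9],"dr":[0,0,6],"fingers":-1},
    {"delta_pos":[21,-7,-11],"dr":[0,0,8],"fingers":-1},
    {"delta_pos":[26,-10,-13],"dr":[0,0,10],"fingers":-1},
  ],
  newtons=50,
)

```text
time: 0.72
tool_pos: [0.3706, -0.3329, 0.3265]
tool_rot: [-3.141, 0.0, 0.123]
contact_force: [1.6, -0.1, 0.7]
opening: 0.092
grip_force: 0.0
```

Run:
```python
from h import *
print(togo([.45,.14,.33],[-np.pi,0,np.radians(7)]),robot.observe()['tool_pos'])
```

```text
(array([ 13.68, -45.96,  -0.32]), array([-0.,  0.,  0.])) [ 0.37061296 -0.33286271  0.32648898]
```

Call:
step_arm(
  increments=[
    {"delta_pos":[3,-5,0],"dr":[0,0,0],"fingers":-1},
    {"delta_pos":[6,-10,0],"dr":[0,0,0],"fingers":-1},
    {"delta_pos":[9,-15,0],"dr":[0,0,0],"fingers":-1},
    {"delta_pos":[11,-20.5,0],"dr":[0,0,0],"fingers":-1},
    {"delta_pos":[12,-26,0],"dr":[0,0,0],"fingers":-1},
  ],
)

```text
time: 1.35
tool_pos: [0.4563, -0.0593, 0.3259]
tool_rot: [-3.141, 0.001, 0.125]
contact_force: [0.7, 0.2, 0.6]
opening: 0.0919
grip_force: 0.0
```

Call:
step_arm(
  increments=[
    {"delta_pos":[0,-5.5,0],"dr":[0,0,0],"fingers":-1},
    {"delta_pos":[0,-11,0],"dr":[0,0,0],"fingers":-1},
    {"delta_pos":[0,-16,0],"dr":[0,0,0],"fingers":-1},
    {"delta_pos":[0,-19,0],"dr":[0,0,0],"fingers":-1},
    {"delta_pos":[0,-19,0],"dr":[0,0,0],"fingers":-1},
  ],
)

```text
time: 1.98
tool_pos: [0.432, 0.1287, 0.3262]
tool_rot: [-3.142, 0.001, 0.128]
contact_force: [-0.1, 0.6, 0.0]
opening: 0.0919
grip_force: 0.0
```

Run:
```python
from h import *
im,p=snap('wrist','w1.png');print(robot.observe()['tool_pos'],robot.observe()['tool_rot'],robot.observe()['time'])
a=cv2.imread('pics/w1.png');cv2.imwrite('pics/w1b.png',cv2.convertScaleAbs(cv2.resize(a,(800,500)),alpha=1.5))
```

```text
[0.43229908 0.12756337 0.32612039] [3.14112941e+00 7.29372360e-04 1.26368250e-01] 2.025
```

View pics/w1b.png

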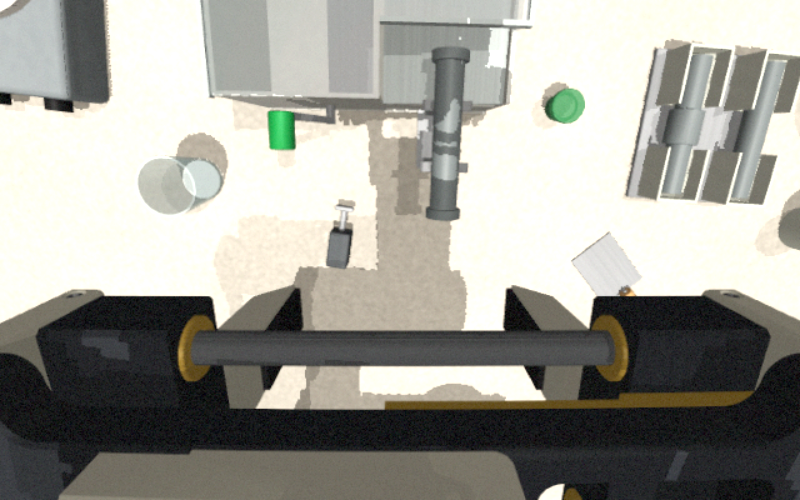

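The view shows the pipe running from (451,50) to (442,214), the knob at (282,130), the guard edge from (380,22) to (530,26), and the plain pipe in the right-hand pocket at about (758,130). These are pixels in the 1.25x picture.

Run:
```python
from h import *
p=load('w1.png');q=lambda x,y,z:onz(p,(x/1.25,y/1.25),z)
yaw=lambda a,b:np.degrees(np.arctan2(*(b-a)[1::-1]))
n,f=q(441.5,214,.125),q(451,53,.125)
print('pipe',n,f,(n+f)/2,np.linalg.norm(f-n),yaw(n,f))
n,f=q(443,207,.134),q(450.5,60,.134);print('mid axis',yaw(n,f),(n+f)/2)
a,b=q(380,22,.16),q(530,26,.16);print('guard',a,b,(a+b)/2,yaw(b,a)-90,np.linalg.norm(a-b))
k=[q(x,y,.172) for x,y in((282,111),(282,150),(268,130),(296,130))];print('knob',k,)
n,f=q(744,202,.044),q(772,62,.044);print('plain',n,f,(n+f)/2,yaw(n,f),np.linalg.norm(f-n))
# gap walls edges of plain pocket
# knob mask
im=cv2.imread('pics/w1.png');h=cv2.cvtColor(im,cv2.COLOR_BGR2HSV);m=cv2.inRange(h,(50,90,30),(85,255,255))
c,l,st,ce=cv2.connectedComponentsWithStats(m);print([(st[i].tolist(),ce[i].round(1),onz(p,ce[i],.175).round(4)) for i in range(1,c) if st[i,4]>30])
```

```text
pipe [0.4352107  0.08836866 0.125     ] [0.58637986 0.10288934 0.125     ] [0.51079528 0.095629   0.125     ] 0.1518649513171889 5.4867610641196585
mid axis 5.980680612997137 [0.51137941 0.09618458 0.134     ]
guard [0.59496762 0.16806983 0.16      ] [0.60832721 0.04413177 0.16      ] [0.60164741 0.1061008  0.16      ] 6.152299629170528 0.12465601497805304
knob [array([0.51434703, 0.24167026, 0.172     ]), array([0.48215753, 0.24020494, 0.172     ]), array([0.49740047, 0.25292092, 0.172     ]), array([0.50033176, 0.22901704, 0.172     ])]
plain [ 0.48514001 -0.29987944  0.044     ] [ 0.64670254 -0.27471957  0.044     ] [ 0.56592127 -0.28729951  0.044     ] 8.8514825330345 0.1635098414855929
[([437, 71, 31, 27, 612], array([452.4,  84.5]), array([0.5489, 0.0059, 0.175 ])), ([215, 89, 21, 31, 607], array([224.9, 103.8]), array([0.499 , 0.2408, 0.175 ]))]
```

```bash
cat >> h.py <<'E'
L=np.array([.635,.1097,0]);YAW=np.radians(6.0)
def ch(x,y,z): return L+R.from_euler('z',YAW).apply([x/1000,y/1000,z/1000])
def go(x,y,z): print((x,y,z),*[list(map(float,v)) for v in togo(ch(x,y,z),[np.pi,0,YAW])])
def inch():
    s=robot.observe();print('chute mm',(R.from_euler('z',-YAW).apply(s['tool_pos']-L)*1000).round(1),'yaw off',round(float(np.degrees(s['tool_rot'][2]-YAW)),2),'t',s['time'],'F',np.round(s['contact_force'],1),'open',round(float(s['opening']),4))
E
python3 - <<'E'
from h import *
inch();go(-124,144.6,220);go(-124,144.6,151)
E
```

```text
chute mm [-199.7   39.   326.1] yaw off 1.24 t 2.025 F [-0.1 -0.5  0.1] open 0.0916
(-124, 144.6, 220) [7.81, -10.4, 10.6] [0.0, 0.0, 1.2]
(-124, 144.6, 151) [7.81, -10.41, 17.5] [0.0, 0.0, 1.2]
```

Call:
step_arm(
  increments=[
    {"delta_pos":[3,-4,4],"dr":[0,0,1.2],"fingers":-0.5},
    {"delta_pos":[6,-8,7],"dr":[0,0,1.2],"fingers":-0.5},
    {"delta_pos":[7.8,-10.4,10],"dr":[0,0,1.2],"fingers":-0.5},
    {"delta_pos":[7.8,-10.4,14],"dr":[0,0,1.2],"fingers":-0.5},
    {"delta_pos":[7.8,-10.4,17.5],"dr":[0,0,1.2],"fingers":-0.5},
  ],
)

```text
time: 2.65
tool_pos: [0.4974, 0.2387, 0.1494]
tool_rot: [3.141, 0.001, 0.102]
contact_force: [0.7, 0.3, 0.8]
opening: 0.0688
grip_force: 0.0
```

Call:
step_arm(
  increments=[
    {"delta_pos":[0,0,0],"dr":[0,0,0],"fingers":1},
    {"delta_pos":[0,0,0],"dr":[0,0,0],"fingers":1},
    {"delta_pos":[0,0,0],"dr":[0,0,0],"fingers":1},
    {"delta_pos":[0,0,0],"dr":[0,0,0],"fingers":1},
    {"delta_pos":[0,0,0],"dr":[0,0,0],"fingers":1},
  ],
  newtons=25,
)

```text
time: 3.28
tool_pos: [0.4973, 0.2401, 0.1521]
tool_rot: [-3.141, -0.001, 0.103]
contact_force: [0.2, -0.6, -0.2]
opening: 0.0237
grip_force: 0.0
```

Run:
```python
from h import *
inch();print(robot.observe()['grip_force'])
```

```text
chute mm [-123.3  144.1  152.1] yaw off -0.08 t 3.275 F [ 0.2 -0.6 -0.2] open 0.0237
0.0
```

Call:
step_arm(
  increments=[
    {"delta_pos":[0,0,0],"dr":[0,0,0],"fingers":1},
    {"delta_pos":[0,0.3,0],"dr":[0,0,0],"fingers":1},
    {"delta_pos":[0,1.3,-0.1],"dr":[0,0,0],"fingers":1},
    {"delta_pos":[0,2.6,-0.1],"dr":[0,0,0],"fingers":1},
    {"delta_pos":[0,3.6,0],"dr":[0,0,0],"fingers":1},
  ],
)

```text
time: 3.9
tool_pos: [0.5018, 0.2043, 0.1543]
tool_rot: [-3.141, -0.004, 0.104]
contact_force: [-3.7, -0.6, 15.3]
opening: 0.0005
grip_force: 8.0
```

Call:
step_arm(
  increments=[
    {"delta_pos":[0,0.5,0.05],"dr":[0,0,0],"fingers":1},
    {"delta_pos":[0,0.7,0.05],"dr":[0,0,0],"fingers":1},
    {"delta_pos":[0,0.8,0.05],"dr":[0,0,0],"fingers":1},
    {"delta_pos":[0,0.8,0.05],"dr":[0,0,0],"fingers":1},
    {"delta_pos":[0,0.8,0.05],"dr":[0,0,0],"fingers":1},
  ],
)

```text
time: 4.53
tool_pos: [0.5026, 0.1965, 0.1531]
tool_rot: [-3.141, -0.004, 0.103]
contact_force: [-2.8, -0.1, 13.2]
opening: 0.0004
grip_force: 6.3
```

Run:
```python
from h import *
inch();print(robot.observe()['grip_force'])
```

```text
chute mm [-122.6  100.2  153.1] yaw off -0.07 t 4.525 F [-2.8 -0.1 13.2] open 0.0004
6.319235488772392
```

Call:
step_arm(
  increments=[
    {"delta_pos":[0,0,-2],"dr":[0,0,0],"fingers":1},
    {"delta_pos":[0,0,-6],"dr":[0,0,0],"fingers":0},
    {"delta_pos":[0,0,-10],"dr":[0,0,0],"fingers":-0.5},
    {"delta_pos":[-3,0,-12],"dr":[0,0,0],"fingers":-0.5},
    {"delta_pos":[-5,0,-12],"dr":[0,0,0],"fingers":-0.5},
  ],
)

```text
time: 5.15
tool_pos: [0.4518, 0.1911, 0.2727]
tool_rot: [-3.141, -0.003, 0.103]
contact_force: [-0.1, -0.5, 0.3]
opening: 0.0357
grip_force: 0.0
```

Run:
```python
from h import *
im,p=snap('wrist','w2.png');inch()
a=cv2.imread('pics/w2.png');cv2.imwrite('pics/w2b.png',cv2.convertScaleAbs(cv2.resize(a,(800,500)),alpha=1.5))
for n in('scene','side'):snap(n,n+'2.png')
```

```text
chute mm [-176.1  100.2  272.1] yaw off -0.05 t 5.2 F [-1.4  0.7  0.1] open 0.0396
```

View pics/w2b.png

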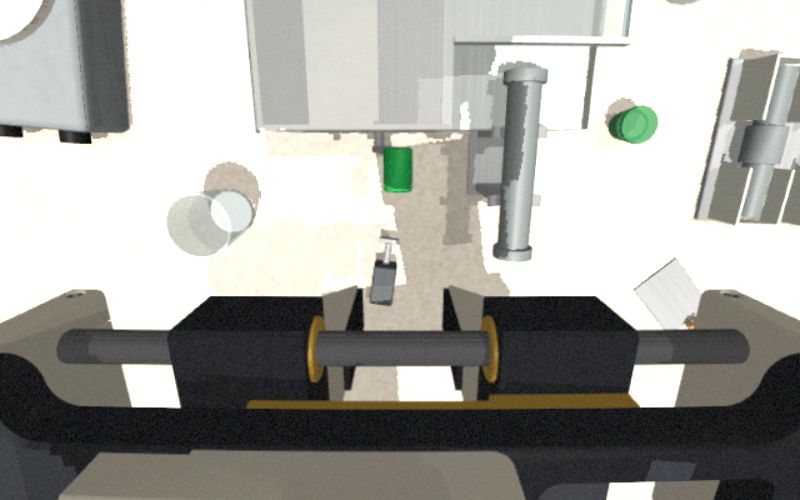

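Run:
```python
from h import *
for f in('w2.png','w1.png'):
    im=cv2.imread('pics/'+f);p=load(f);h=cv2.cvtColor(im,cv2.COLOR_BGR2HSV);m=cv2.inRange(h,(50,90,30),(85,255,255))
    c,l,st,ce=cv2.connectedComponentsWithStats(m)
    for i in range(1,c):
        if st[i,4]>30: print(f,st[i],[(R.from_euler('z',-YAW).apply(onz(p,ce[i],z)-L)*1000).round(1) for z in(.16,.17,.18)])
ps,pd=load('scene2.png'),load('side2.png');P=[]
for f in('scene2.png','side2.png'):
    im=cv2.imread('pics/'+f);h=cv2.cvtColor(im,cv2.COLOR_BGR2HSV);m=cv2.inRange(h,(50,90,30),(85,255,255))
    c,l,st,ce=cv2.connectedComponentsWithStats(m);print(f,[(st[i].tolist(),ce[i].round(1)) for i in range(1,c) if st[i,4]>15])
```

```text
w2.png [487  85  39  30 834] [array([-88.8, -75.3, 160. ]), array([-89.2, -69.4, 170. ]), array([-89.5, -63.5, 180. ])]
w2.png [307 118  23  36 783] [array([-122.5,  104.1,  160. ]), array([-121.7,  103.9,  170. ]), array([-120.9,  103.8,  180. ])]
w1.png [437  71  31  27 612] [array([ -95.2, -100.3,  160. ]), array([-96.1, -96.2, 170. ]), array([-96.9, -92.2, 180. ])]
w1.png [215  89  21  31 607] [array([-121.3,  149.2,  160. ]), array([-121.5,  146.1,  170. ]), array([-121.6,  143.1,  180. ])]
scene2.png [([276, 67, 11, 6, 49], array([280.6,  69.6])), ([573, 140, 18, 12, 135], array([581.3, 145.7]))]
side2.png [([261, 244, 12, 11, 91], array([266.4, 249.1])), ([631, 248, 9, 16, 93], array([636.1, 256.8]))]
```

Run:
```python
from h import *
X,e=tri(load('w2.png'),(318,134.5),load('side2.png'),(266.4,249.1));print((R.from_euler('z',-YAW).apply(X-L)*1000).round(1),e)
inch();go(-122,104,147)
im=cv2.imread('pics/side2.png');cv2.imwrite('pics/s2c.png',cv2.convertScaleAbs(cv2.resize(im[180:300,180:340],(800,600),interpolation=cv2.INTER_CUBIC),alpha=1.6))
```

```text
[-121.3  103.2  169.5] 0.0008409080753211776
chute mm [-173.9  100.1  271.4] yaw off -0.06 t 5.3 F [ 1.4 -0.5 -0.5] open 0.0481
(-122, 104, 147) [5.18, -0.4, 12.44] [0.0, -0.1, -0.1]
```

View pics/s2c.png

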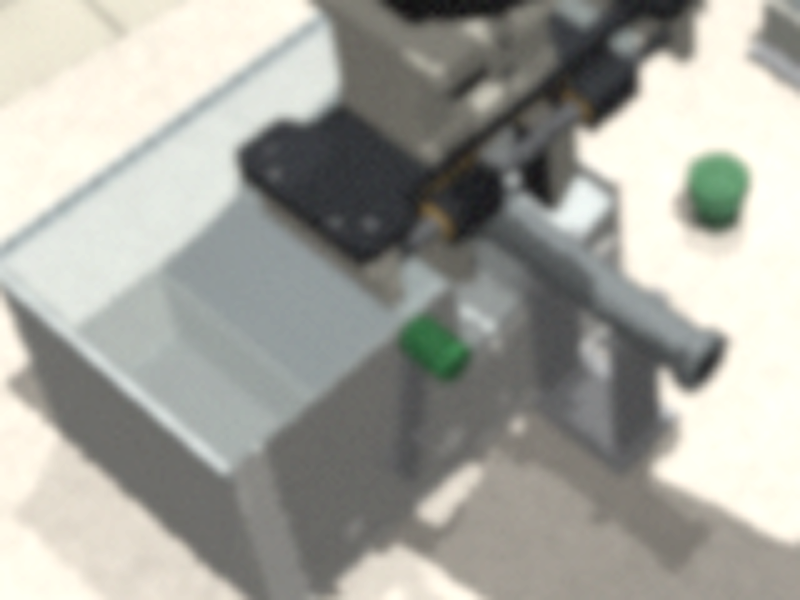

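Call:
step_arm(
  increments=[
    {"delta_pos":[2,-2,0],"dr":[0,0,0],"fingers":1},
    {"delta_pos":[5.2,-4.5,1],"dr":[0,0,0],"fingers":1},
    {"delta_pos":[5.2,-4.5,5],"dr":[0,0,0],"fingers":1},
    {"delta_pos":[5.2,-4.5,9],"dr":[0,0,0],"fingers":1},
    {"delta_pos":[5.2,-4.5,11.5],"dr":[0,0,0],"fingers":1},
  ],
)

```text
time: 5.92
tool_pos: [0.4988, 0.2409, 0.153]
tool_rot: [3.141, 0.003, 0.103]
contact_force: [0.3, -0.5, -0.1]
opening: 0.0071
grip_force: 0.0
```

Call:
step_arm(
  increments=[
    {"delta_pos":[0,0.4,0],"dr":[0,0,0],"fingers":1},
    {"delta_pos":[0,0.8,0],"dr":[0,0,0],"fingers":1},
    {"delta_pos":[0,1.1,0],"dr":[0,0,0],"fingers":1},
    {"delta_pos":[0,1.1,0],"dr":[0,0,0],"fingers":1},
    {"delta_pos":[0,1.1,0],"dr":[0,0,0],"fingers":1},
  ],
)

```text
time: 6.55
tool_pos: [0.5003, 0.2303, 0.1565]
tool_rot: [-3.141, -0.001, 0.103]
contact_force: [0.2, 0.3, -0.1]
opening: 0.0009
grip_force: 0.0
```

Run:
```python
from h import *
inch()
```

```text
chute mm [-121.3  134.1  156.5] yaw off -0.08 t 6.55 F [ 0.2  0.3 -0.1] open 0.0009
```

Call:
step_arm(
  increments=[
    {"delta_pos":[0,0.2,0],"dr":[0,0,0],"fingers":1},
    {"delta_pos":[0,0.3,0],"dr":[0,0,0],"fingers":1},
    {"delta_pos":[0,0.4,0],"dr":[0,0,0],"fingers":1},
    {"delta_pos":[0,0.4,0],"dr":[0,0,0],"fingers":1},
    {"delta_pos":[0,0.4,0],"dr":[0,0,0],"fingers":1},
  ],
)

```text
time: 7.18
tool_pos: [0.5005, 0.2263, 0.1559]
tool_rot: [3.142, 0.0, 0.103]
contact_force: [0.3, 0.8, -0.3]
opening: 0.0004
grip_force: 0.0
```

Call:
step_arm(
  increments=[
    {"delta_pos":[0,0.2,0],"dr":[0,0,0],"fingers":1},
    {"delta_pos":[0,0.3,0],"dr":[0,0,0],"fingers":1},
    {"delta_pos":[0,0.4,0],"dr":[0,0,0],"fingers":1},
    {"delta_pos":[0,0.4,0],"dr":[0,0,0],"fingers":1},
    {"delta_pos":[0,0.4,0],"dr":[0,0,0],"fingers":1},
  ],
)

```text
time: 7.8
tool_pos: [0.5009, 0.2224, 0.1559]
tool_rot: [3.142, -0.0, 0.103]
contact_force: [0.1, -0.1, -0.4]
opening: 0.0005
grip_force: 0.0
```

Run:
```python
from h import *
inch()
```

```text
chute mm [-121.6  126.   155.9] yaw off -0.08 t 7.8 F [ 0.1 -0.1 -0.4] open 0.0005
```

Call:
step_arm(
  increments=[
    {"delta_pos":[0,0.2,0],"dr":[0,0,0],"fingers":1},
    {"delta_pos":[0,0.4,0],"dr":[0,0,0],"fingers":1},
    {"delta_pos":[0,0.5,0],"dr":[0,0,0],"fingers":1},
    {"delta_pos":[0,0.6,0],"dr":[0,0,0],"fingers":1},
    {"delta_pos":[0,0.6,0],"dr":[0,0,0],"fingers":1},
  ],
)

```text
time: 8.43
tool_pos: [0.5016, 0.2163, 0.1559]
tool_rot: [3.142, -0.0, 0.103]
contact_force: [-0.4, 0.8, -0.9]
opening: 0.0001
grip_force: 0.0
```

Run:
```python
from h import *
inch()
im,p=snap('wrist','w3.png')
m=cv2.inRange(cv2.cvtColor(cv2.imread('pics/w3.png'),cv2.COLOR_BGR2HSV),(50,90,30),(85,255,255))
c,l,st,ce=cv2.connectedComponentsWithStats(m)
for i in range(1,c):
    if st[i,4]>30: print(st[i],(R.from_euler('z',-YAW).apply(onz(p,ce[i],.17)-L)*1000).round(1))
cv2.imwrite('pics/w3b.png',cv2.convertScaleAbs(im[100:400,120:520,::-1],alpha=1.6))
```

```text
chute mm [-121.5  120.   155.9] yaw off -0.09 t 8.425 F [-0.4  0.8 -0.9] open 0.0001
[ 569  130   41   38 1149] [-67.5 -33.  170. ]
[332 208  35  30 856] [-111.5  103.   170. ]
```

View pics/w3b.png

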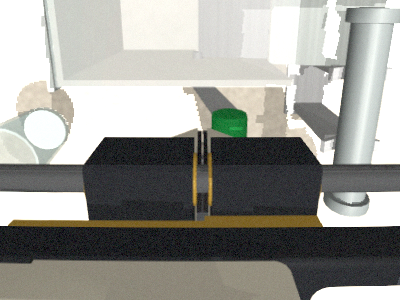

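Call:
step_arm(
  increments=[
    {"delta_pos":[0,0.2,0],"dr":[0,0,0],"fingers":1},
    {"delta_pos":[0,0.3,0],"dr":[0,0,0],"fingers":1},
    {"delta_pos":[0,0.4,0],"dr":[0,0,0],"fingers":1},
    {"delta_pos":[0,0.4,0],"dr":[0,0,0],"fingers":1},
    {"delta_pos":[0,0.4,0],"dr":[0,0,0],"fingers":1},
  ],
)

```text
time: 9.1
tool_pos: [0.502, 0.2124, 0.1559]
tool_rot: [3.142, -0.0, 0.103]
contact_force: [0.7, -0.1, -0.2]
opening: 0.0005
grip_force: 0.0
```

Run:
```python
from h import *
inch();p=load('w3.png')
for z in(156,175,195):print(z,proj(p,ch(-121.5,120,z)).round(1))
for x in(-138,-106):
  for z in(145,158,170,181):print(x,z,proj(p,ch(x,103.5,z)).round(1))
```

```text
chute mm [-121.5  116.   155.9] yaw off -0.08 t 9.1 F [ 0.7 -0.1 -0.2] open 0.0005
156 [[321.6 228.7]]
175 [[321.6 240.7]]
195 [[321.6 256.4]]
-138 145 [[345.2 244.6]]
-138 158 [[346.7 253. ]]
-138 170 [[348.2 261.8]]
-138 181 [[349.7 270.7]]
-106 145 [[346.1 200.9]]
-106 158 [[347.7 206.9]]
-106 170 [[349.4 213.1]]
-106 181 [[351.1 219.5]]
```

Call:
step_arm(
  increments=[
    {"delta_pos":[0,0.1,0],"dr":[0,0,0],"fingers":1},
    {"delta_pos":[0,0.2,0],"dr":[0,0,0],"fingers":1},
    {"delta_pos":[0,0.3,0],"dr":[0,0,0],"fingers":1},
    {"delta_pos":[0,0.4,0],"dr":[0,0,0],"fingers":1},
    {"delta_pos":[0,0.4,0],"dr":[0,0,0],"fingers":1},
  ],
)

```text
time: 9.72
tool_pos: [0.5024, 0.2083, 0.1559]
tool_rot: [3.141, -0.0, 0.103]
contact_force: [-0.6, 0.1, 0.1]
opening: 0.0006
grip_force: 0.0
```

Run:
```python
from h import *
inch()
im,p=snap('wrist','w4.png')
snap('side','side4.png')
s=cv2.imread('pics/side4.png')
m=cv2.inRange(cv2.cvtColor(cv2.imread('pics/w4.png'),cv2.COLOR_BGR2HSV),(50,90,30),(85,255,255))
c,l,st,ce=cv2.connectedComponentsWithStats(m)
print([st[i] for i in range(1,c) if st[i,4]>30])
cv2.imwrite('pics/w4b.png',np.hstack([cv2.convertScaleAbs(im[150:350,220:420,::-1],alpha=1.6).repeat(2,0).repeat(2,1),cv2.convertScaleAbs(s[200:300,210:310],alpha=1.6).repeat(4,0).repeat(4,1)]))
```

```text
chute mm [-121.6  112.   155.9] yaw off -0.09 t 9.725 F [-0.6  0.1  0.1] open 0.0006
[array([ 559,  130,   43,   38, 1258], dtype=int32), array([318, 211,  35,  54, 742], dtype=int32)]
```

View pics/w4b.png

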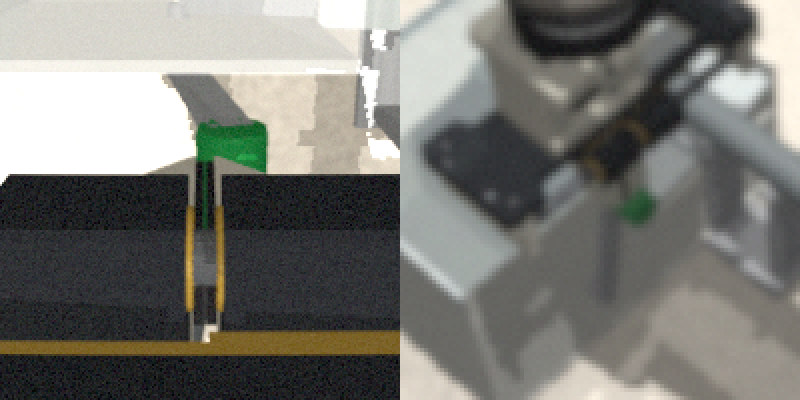

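Run:
```python
from h import *
p=load('side4.png');w=load('w4.png');f=lambda q:((q-[210,200])*4+[400,0]).round(0);g=lambda q:((q-[220,150])*2).round(0)
for n,X in [('tcp',ch(-121.6,112,156)),('grasp',ch(-121.6,112,175)),('k170',ch(-122,104,170)),('k150',ch(-122,104,150)),('k140',ch(-122,104,140))]:print(n,f(proj(p,X)),g(proj(w,X)))
s=cv2.imread('pics/side4.png');m=cv2.inRange(cv2.cvtColor(s,cv2.COLOR_BGR2HSV),(50,90,30),(85,255,255))
c,l,st,ce=cv2.connectedComponentsWithStats(m);print([(st[i],f(ce[i])) for i in range(1,c) if st[i,4]>10])
# stereo tests: flange pipe ends known z .12 ; stopper top z .04
for a,b,n in [((507,104),(321.5,217.9),'stopper')]:
    print(n)
```

```text
tcp [[617. 219.]] [[203. 158.]]
grasp [[614. 201.]] [[203. 182.]]
k170 [[625. 198.]] [[229. 176.]]
k150 [[628. 216.]] [[227. 152.]]
k140 [[629. 226.]] [[226. 141.]]
[(array([266, 248,   7,   7,  31], dtype=int32), array([637., 206.])), (array([631, 248,   9,  16,  93], dtype=int32), array([2105.,  227.]))]
stopper
```

Run:
```python
from h import *
print('grip_depth',robot.grip_depth,[a for a in dir(robot) if a[0]!='_'])
# stereo check of tip: visible finger edges w2 vs side2; stereo check of a static point
print(robot.observe()['qpos'])
```

```text
grip_depth -0.0188 ['IKError', 'grip_depth', 'hand_in', 'observe']
[ 2.52327960e-01  4.13533789e-01  1.53825587e+00 -1.04126268e-04
  1.18981707e+00  1.71988594e+00]
```

Call:
step_arm(
  increments=[
    {"delta_pos":[0,0,-3],"dr":[0,0,0],"fingers":0},
    {"delta_pos":[0,0.5,-4.5],"dr":[0,0,0],"fingers":-0.2},
    {"delta_pos":[0,0.9,-4.5],"dr":[0,0,0],"fingers":-0.2},
    {"delta_pos":[0,0.9,-4.5],"dr":[0,0,0],"fingers":-0.2},
    {"delta_pos":[0,0.9,-4.5],"dr":[0,0,0],"fingers":-0.2},
  ],
)

```text
time: 10.45
tool_pos: [0.5028, 0.1993, 0.2]
tool_rot: [3.141, 0.002, 0.103]
contact_force: [0.4, 0.4, -0.0]
opening: 0.0456
grip_force: 0.0
```

Call:
step_arm(
  increments=[
    {"delta_pos":[0,0,2],"dr":[0,0,0],"fingers":-0.2},
    {"delta_pos":[0,0,4],"dr":[0,0,0],"fingers":-0.2},
    {"delta_pos":[0,0,6],"dr":[0,0,0],"fingers":-0.2},
    {"delta_pos":[0,0,7.6],"dr":[0,0,0],"fingers":-0.2},
    {"delta_pos":[0,0,7.6],"dr":[0,0,0],"fingers":0.1},
  ],
)

```text
time: 11.08
tool_pos: [0.5022, 0.1992, 0.1233]
tool_rot: [3.141, 0.004, 0.103]
contact_force: [0.2, 0.2, -0.3]
opening: 0.049
grip_force: 0.0
```

Call:
step_arm(
  increments=[
    {"delta_pos":[0,0,0],"dr":[0,0,0],"fingers":1},
    {"delta_pos":[0,0,0],"dr":[0,0,0],"fingers":1},
    {"delta_pos":[0,0,0],"dr":[0,0,0],"fingers":1},
    {"delta_pos":[0,0,0],"dr":[0,0,0],"fingers":1},
    {"delta_pos":[0,0,0],"dr":[0,0,0],"fingers":1},
  ],
)

```text
time: 11.7
tool_pos: [0.5036, 0.2003, 0.1255]
tool_rot: [-3.14, -0.001, 0.103]
contact_force: [-0.9, 5.5, 3.4]
opening: 0.0212
grip_force: 25.0
```

Run:
```python
from h import *
inch();print(robot.observe()['grip_force'])
```

```text
chute mm [-121.2  103.8  125.5] yaw off -0.07 t 11.7 F [-0.9  5.5  3.4] open 0.0212
24.999551475048065
```

Call:
step_arm(
  increments=[
    {"delta_pos":[0,0.2,0],"dr":[0,0,0],"fingers":1},
    {"delta_pos":[0,0.4,0],"dr":[0,0,0],"fingers":1},
    {"delta_pos":[0,0.5,0],"dr":[0,0,0],"fingers":1},
    {"delta_pos":[0,0.5,0],"dr":[0,0,0],"fingers":1},
    {"delta_pos":[0,0.5,0],"dr":[0,0,0],"fingers":1},
  ],
)

```text
time: 12.32
tool_pos: [0.5037, 0.2001, 0.1255]
tool_rot: [-3.133, -0.002, 0.104]
contact_force: [-1.6, 24.8, 0.4]
opening: 0.0215
grip_force: 25.0
```

Run:
```python
from h import *
inch()
```

```text
chute mm [-121.2  103.6  125.5] yaw off -0.05 t 12.325 F [-1.6 24.8  0.4] open 0.0215
```

```bash
cat >> h.py <<'E'
D=46. # real grasp point lies ~46 mm behind the reported TCP (found on the knob)
def goG(x,y,z,th=0,yaw=YAW,base=None):
    d=np.array([np.sin(np.radians(th)),0,-np.cos(np.radians(th))])
    t=np.array([x,y,z])+D*d
    print('G',(x,y,z,th),*[list(map(float,v)) for v in togo(ch(*t),[np.pi,np.radians(-th),yaw])])
E
python3 - <<'E'
from h import *
goG(-179,-1,230,20);goG(-179,-1,126,20)
E
```

```text
G (-179, -1, 230, 20) [-4.19, 10.41, -6.23] [-0.5, 19.9, -0.1]
G (-179, -1, 126, 20) [-4.21, 10.51, 4.17] [-0.5, 19.9, -0.1]
```

Call:
step_arm(
  increments=[
    {"delta_pos":[0,-0.4,0],"dr":[0,0,0],"fingers":-0.2},
    {"delta_pos":[0,-0.5,0],"dr":[0,0,0],"fingers":-0.2},
    {"delta_pos":[0,-0.5,0],"dr":[0,0,0],"fingers":-0.2},
    {"delta_pos":[0,-0.5,-6],"dr":[0,0,0],"fingers":-0.2},
    {"delta_pos":[0,-0.5,-11],"dr":[0,0,0],"fingers":-0.2},
  ],
)

```text
time: 12.95
tool_pos: [0.5034, 0.1987, 0.2365]
tool_rot: [3.141, 0.0, 0.102]
contact_force: [0.7, 0.8, 0.0]
opening: 0.055
grip_force: 0.0
```

Call:
step_arm(
  increments=[
    {"delta_pos":[-1,2,0],"dr":[0,5,0],"fingers":-0.3},
    {"delta_pos":[-2,5,1],"dr":[0,10,0],"fingers":-0.3},
    {"delta_pos":[-3,8,2],"dr":[0,15,0],"fingers":-0.3},
    {"delta_pos":[-4.2,10.4,4],"dr":[0,20,0],"fingers":-0.3},
    {"delta_pos":[-4.2,10.4,4.7],"dr":[0,20,0],"fingers":-0.3},
  ],
)

```text
time: 13.58
tool_pos: [0.4688, 0.0899, 0.186]
tool_rot: [3.141, -0.345, 0.101]
contact_force: [0.6, 0.0, 0.9]
opening: 0.0596
grip_force: 0.0
```

Run:
```python
from h import *
inch();goG(-179,-1,126,20)
im,p=snap('wrist','w5.png')
n=[(R.from_euler('z',-YAW).apply(onz(p,(u,v),z)-L)*1000).round(1) for u,v,z in((320,200,.12),)]
cv2.imwrite('pics/w5b.png',cv2.convertScaleAbs(cv2.resize(im[:,:,::-1],(800,500)),alpha=1.5))
```

```text
chute mm [-167.3   -2.4  186. ] yaw off -0.24 t 13.575 F [0.6 0.  0.9] open 0.0596
G (-179, -1, 126, 20) [-3.11, -0.14, 9.85] [0.1, 0.2, -0.2]
```

View pics/w5b.png

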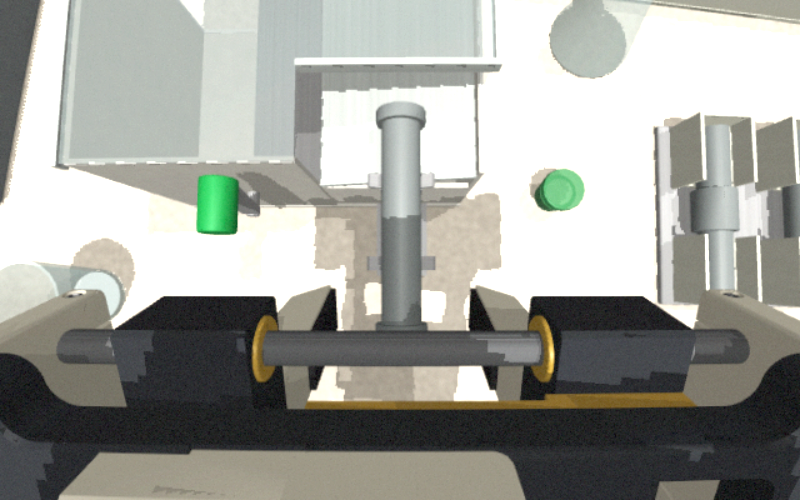

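The pipe is centred between the fingers at column 402. The V tops are at rows 180 and 263, the front flange at (401,104), and the guard edge at row about 65.

Run:
```python
from h import *
p=load('w5.png');c=lambda x,y,z:(R.from_euler('z',-YAW).apply(onz(p,(x/1.25,y/1.25),z)-L)*1000).round(1)
print('V far',c(375,180,.117),c(428,180,.117),'V near',c(374,263,.117),c(429,263,.117))
print('flange far end top',c(401,104,.137),'guard',c(298,63,.16),c(500,67,.16),'knob',c(217,205,.18))
print('near flange front top',c(401,327,.137))
```

```text
V far [-94.9  16.6 117. ] [-95.1 -21.2 117. ] V near [-154.1   17.3  117. ] [-154.3  -21.3  117. ]
flange far end top [-48.   -2.2 137. ] guard [-31.6  61.2 160. ] [-34.8 -63.4 160. ] knob [-123.4   98.6  180. ]
near flange front top [-195.8   -1.5  137. ]
```

Call:
step_arm(
  increments=[
    {"delta_pos":[-0.9,0,3],"dr":[0,0,0],"fingers":-0.3},
    {"delta_pos":[-1.9,0,6],"dr":[0,0,0],"fingers":-0.3},
    {"delta_pos":[-2.6,0,8],"dr":[0,0,0],"fingers":-0.3},
    {"delta_pos":[-2.6,0,8],"dr":[0,0,0],"fingers":-0.3},
    {"delta_pos":[-2.6,0,8],"dr":[0,0,0],"fingers":-0.3},
  ],
)

```text
time: 14.25
tool_pos: [0.4767, 0.0922, 0.105]
tool_rot: [3.141, -0.351, 0.104]
contact_force: [-1.0, 0.5, 0.0]
opening: 0.0596
grip_force: 0.0
```

Run:
```python
from h import *
inch();goG(-181,-2,126,20)
```

```text
chute mm [-159.3   -0.8  105. ] yaw off -0.05 t 14.25 F [-1.   0.5  0. ] open 0.0596
G (-181, -2, 126, 20) [-1.33, 0.12, 1.88] [0.0, -0.1, -0.0]
```

Finish the descent and grip.

Call:
step_arm(
  increments=[
    {"delta_pos":[-0.7,0.1,0.9],"dr":[0,0,0],"fingers":-0.3},
    {"delta_pos":[-1.3,0.1,1.9],"dr":[0,0,0],"fingers":0},
    {"delta_pos":[-1.3,0.1,1.9],"dr":[0,0,0],"fingers":1},
    {"delta_pos":[-1.3,0.1,1.9],"dr":[0,0,0],"fingers":1},
    {"delta_pos":[-1.3,0.1,1.9],"dr":[0,0,0],"fingers":1},
  ],
  newtons=45,
)

```text
time: 14.88
tool_pos: [0.4701, 0.0905, 0.0822]
tool_rot: [3.141, -0.35, 0.103]
contact_force: [-0.8, 0.9, 2.6]
opening: 0.0269
grip_force: 45.0
```

Call:
step_arm(
  increments=[
    {"delta_pos":[0,0,0],"dr":[0,0,0],"fingers":1},
    {"delta_pos":[0,0,0],"dr":[0,0,0],"fingers":1},
    {"delta_pos":[0,0,0],"dr":[0,0,0],"fingers":1},
    {"delta_pos":[0.2,0,-0.6],"dr":[0,0,0],"fingers":1},
    {"delta_pos":[0.44,0.2,-1.22],"dr":[0,0,0],"fingers":1},
  ],
)

```text
time: 15.5
tool_pos: [0.4692, 0.0883, 0.0945]
tool_rot: [3.142, -0.348, 0.104]
contact_force: [0.2, 0.3, -0.8]
opening: 0.0266
grip_force: 45.0
```

Run:
```python
from h import *
inch();print(robot.observe()['grip_force']);goG(-181,-7,139,20);goG(-54,-7,139,20)
im,p=snap('wrist','w6.png');snap('side','side6.png')
a=cv2.imread('pics/side6.png');cv2.imwrite('pics/w6b.png',np.hstack([cv2.convertScaleAbs(im[:,120:520,::-1],alpha=1.5),cv2.convertScaleAbs(cv2.resize(a[170:330,180:340],(400,400),interpolation=cv2.INTER_CUBIC),alpha=1.6)]))
```

```text
chute mm [-167.1   -3.9   94.5] yaw off -0.07 t 15.5 F [ 0.2  0.3 -0.8] open 0.0266
44.977755546569824
G (-181, -7, 139, 20) [0.22, 0.31, -0.06] [0.0, 0.1, -0.1]
G (-54, -7, 139, 20) [12.16, 0.29, 4.27] [0.0, 0.1, -0.1]
```

View pics/w6b.png

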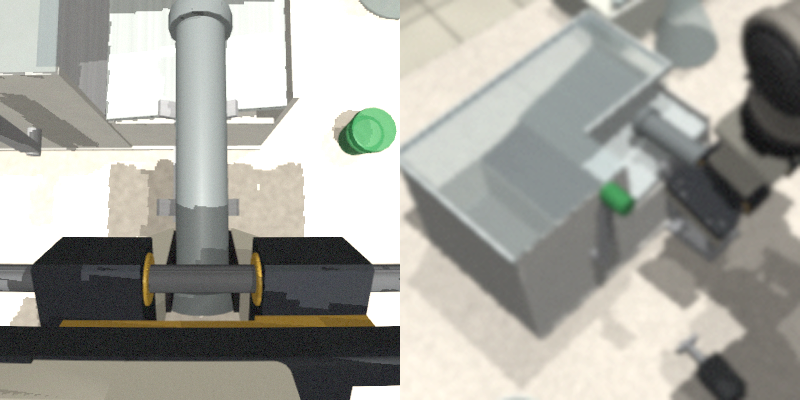

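Call:
step_arm(
  increments=[
    {"delta_pos":[0.4,0.3,0],"dr":[0,0,0],"fingers":1},
    {"delta_pos":[2.4,0.3,0.7],"dr":[0,0,0],"fingers":1},
    {"delta_pos":[4.4,0.3,1.45],"dr":[0,0,0],"fingers":1},
    {"delta_pos":[6.4,0.3,2.2],"dr":[0,0,0],"fingers":1},
    {"delta_pos":[6.4,0.3,2.2],"dr":[0,0,0],"fingers":1},
  ],
)

```text
time: 16.23
tool_pos: [0.5385, 0.0922, 0.0956]
tool_rot: [3.141, -0.349, 0.103]
contact_force: [-0.6, 0.3, -1.6]
opening: 0.0273
grip_force: 45.0
```

Run:
```python
from h import *
inch();print(robot.observe()['grip_force']);goG(-54,-7,139,20)
```

```text
chute mm [-97.8  -7.3  95.6] yaw off -0.08 t 16.225 F [-0.6  0.3 -1.6] open 0.0273
44.97395932674408
G (-54, -7, 139, 20) [5.6, -0.04, 2.02] [0.0, -0.0, -0.1]
```

Call:
step_arm(
  increments=[
    {"delta_pos":[2,0,0.7],"dr":[0,0,0],"fingers":1},
    {"delta_pos":[4,0,1.45],"dr":[0,0,0],"fingers":1},
    {"delta_pos":[5.6,0,2.0],"dr":[0,0,0],"fingers":1},
    {"delta_pos":[5.6,0,2.0],"dr":[0,0,0],"fingers":1},
    {"delta_pos":[5.6,0,2.0],"dr":[0,0,0],"fingers":1},
  ],
)

```text
time: 16.85
tool_pos: [0.5951, 0.0984, 0.0956]
tool_rot: [-3.142, -0.347, 0.103]
contact_force: [-0.4, -0.5, -0.9]
opening: 0.0269
grip_force: 45.0
```

Run:
```python
from h import *
inch();print(robot.observe()['grip_force']);goG(-54,-7,136,20)
im,p=snap('wrist','w7.png')
m=cv2.inRange(cv2.cvtColor(im,cv2.COLOR_RGB2HSV),(50,90,30),(85,255,255))
c,l,st,ce=cv2.connectedComponentsWithStats(m)
for i in range(1,c):
    if st[i,4]>30: print(st[i],(R.from_euler('z',-YAW).apply(onz(p,ce[i],.178)-L)*1000).round(1))
# brightness profile along pipe column
print(im[0:330:6,322].mean(1).astype(int).tolist())
```

```text
chute mm [-40.9  -7.   95.6] yaw off -0.08 t 16.85 F [-0.4 -0.5 -0.9] open 0.0269
44.97403085231781
G (-54, -7, 136, 20) [0.15, -0.0, 0.35] [0.0, 0.1, -0.1]
[483 254  30  10 186] [-50.  -74.1 178. ]
[489 292  23   8 148] [-63.6 -74.5 178. ]
[119, 118, 106, 121, 121, 123, 120, 122, 122, 124, 123, 125, 123, 122, 122, 123, 126, 125, 124, 125, 125, 126, 125, 125, 129, 130, 128, 129, 130, 131, 130, 129, 132, 131, 131, 214, 91, 102, 106, 105, 104, 105, 83, 80, 62, 54, 66, 64, 61, 53, 74, 75, 74, 91, 65]
```

Run:
```python
from h import *
im,p=snap('side','side7.png')
m=cv2.inRange(cv2.cvtColor(im,cv2.COLOR_RGB2HSV),(50,90,30),(85,255,255))
c,l,st,ce=cv2.connectedComponentsWithStats(m);print([(st[i],ce[i].round(1)) for i in range(1,c) if st[i,4]>15])
```

```text
[(array([261, 243,  12,  12,  97], dtype=int32), array([266.3, 248.8])), (array([631, 248,   9,  16,  93], dtype=int32), array([636.2, 256.7]))]
```

Call:
step_arm(
  increments=[
    {"delta_pos":[0.1,0,0.3],"dr":[0,0,0],"fingers":1},
    {"delta_pos":[0.1,0,0.3],"dr":[0,0,0],"fingers":1},
    {"delta_pos":[0.1,0,0.3],"dr":[0,0,0],"fingers":0},
    {"delta_pos":[0.1,0,0.3],"dr":[0,0,0],"fingers":0},
    {"delta_pos":[0.1,0,0.3],"dr":[0,0,0],"fingers":0},
  ],
)

```text
time: 17.58
tool_pos: [0.5986, 0.0988, 0.0938]
tool_rot: [3.141, -0.349, 0.103]
contact_force: [-0.0, -0.3, 0.7]
opening: 0.0455
grip_force: 0.1
```

Call:
step_arm(
  increments=[
    {"delta_pos":[0.4,0,-1.7],"dr":[0,0,0],"fingers":0},
    {"delta_pos":[0.7,0,-3.8],"dr":[0,0,0],"fingers":0},
    {"delta_pos":[0.7,0,-6.2],"dr":[0,0,0],"fingers":0},
    {"delta_pos":[0.0,0,-9],"dr":[0,0,0],"fingers":-0.2},
    {"delta_pos":[-2,0,-12],"dr":[0,0,0],"fingers":-0.3},
  ],
)

```text
time: 18.2
tool_pos: [0.539, 0.0925, 0.2006]
tool_rot: [3.141, -0.35, 0.103]
contact_force: [-0.5, -0.4, 0.2]
opening: 0.0585
grip_force: 0.0
```

Call:
step_arm(
  increments=[
    {"delta_pos":[-3,0,-2],"dr":[0,-4,0],"fingers":-0.3},
    {"delta_pos":[-6,-2,-3],"dr":[0,-8,0],"fingers":-0.3},
    {"delta_pos":[-8,-4,-3],"dr":[0,-12,0],"fingers":-0.3},
    {"delta_pos":[-8,-6,-3],"dr":[0,-16,0],"fingers":-0.3},
    {"delta_pos":[-8,-8,-3],"dr":[0,-20,0],"fingers":-0.3},
  ],
)

```text
time: 18.82
tool_pos: [0.4456, 0.164, 0.2008]
tool_rot: [3.141, 0.001, 0.103]
contact_force: [0.4, -0.7, -0.2]
opening: 0.0599
grip_force: 0.0
```

Run:
```python
from h import *
inch()
for n in('wrist','scene','side'): 
    im,p=snap(n,n+'8.png')
# dark grey pipe in bins: difference to before
a=cv2.imread('pics/scene8.png').astype(int);b=cv2.imread('pics/scene0.png').astype(int)
d=(np.abs(a-b).sum(2)>50).astype('uint8');d[:195]=0;d[310:]=0;d[:,:310]=0;d[:,440:]=0
c,l,st,ce=cv2.connectedComponentsWithStats(d)
for i in range(1,c):
    if st[i,4]>40: print(st[i],ce[i].round(1),[(R.from_euler('z',-YAW).apply(onz(p if 0 else load('scene8.png'),ce[i],z)-L)*1000).round(0) for z in(.024,.1)], (a-b)[l==i].mean().round(0))
```

```text
chute mm [-182.6   73.8  200.8] yaw off -0.07 t 18.825 F [ 0.4 -0.7 -0.2] open 0.0599
[310 195  33  15 228] [319.4 199.8] [array([-206., -158.,   24.]), array([-138., -132.,  100.])] 49.0
[ 349  195   85   54 1981] [388.6 212.3] [array([-229.,   76.,   24.]), array([-160.,   85.,  100.])] -43.0
[345 223  12  11  93] [349.6 228. ] [array([-122.,  -24.,   24.]), array([-60.,  -8., 100.])] 48.0
[405 255  14  23 190] [410.7 266.2] [array([-44., 189.,  24.]), array([ 12., 189., 100.])] -21.0
[396 281  15  24 188] [403.2 293.1] [array([ 52., 188.,  24.]), array([101., 188., 100.])] -22.0
```

Run:
```python
from h import *
goG(-128,103.6,230,20);goG(-128,103.6,172,20)
```

```text
G (-128, 103.6, 230, 20) [6.99, -3.0, 1.33] [0.0, 20.0, 0.0]
G (-128, 103.6, 172, 20) [6.99, -3.0, 7.13] [0.0, 20.0, 0.0]
```

Call:
step_arm(
  increments=[
    {"delta_pos":[3,-1.5,0],"dr":[0,7,0],"fingers":-0.3},
    {"delta_pos":[6,-3,0.5],"dr":[0,14,0],"fingers":-0.3},
    {"delta_pos":[7,-3,1.3],"dr":[0,20,0],"fingers":-0.3},
    {"delta_pos":[7,-3,4.5],"dr":[0,20,0],"fingers":-0.3},
    {"delta_pos":[7,-3,7.1],"dr":[0,20,0],"fingers":-0.2},
  ],
  newtons=25,
)

```text
time: 19.6
tool_pos: [0.5116, 0.1995, 0.1289]
tool_rot: [3.141, -0.35, 0.103]
contact_force: [0.1, 0.4, -1.4]
opening: 0.0561
grip_force: 0.0
```

Call:
step_arm(
  increments=[
    {"delta_pos":[0,0,0],"dr":[0,0,0],"fingers":0.2},
    {"delta_pos":[0,0,0],"dr":[0,0,0],"fingers":1},
    {"delta_pos":[0,0,0],"dr":[0,0,0],"fingers":1},
    {"delta_pos":[0,0,0],"dr":[0,0,0],"fingers":1},
    {"delta_pos":[0,0,0],"dr":[0,0,0],"fingers":1},
  ],
)

```text
time: 20.23
tool_pos: [0.5128, 0.2012, 0.1305]
tool_rot: [-3.14, -0.351, 0.103]
contact_force: [-1.7, 4.6, 3.7]
opening: 0.0215
grip_force: 25.0
```

Run:
```python
from h import *
inch();print(robot.observe()['grip_force'])
for g in(.25,.5,.75,1.0,1.05):
    print(g,(np.sin(g-.2)+np.sin(.2))*10, (np.cos(g-.2)-np.cos(.2))*10)
```

```text
chute mm [-111.9  103.8  130.5] yaw off -0.09 t 20.225 F [-1.7  4.6  3.7] open 0.0215
25.000290870666504
0.25 2.486485000657395 0.18683682553724656
0.5 4.941895374564008 -0.24730088715635645
0.75 7.213565597257205 -1.2754205578173594
1.0 9.160254216945841 -2.833598684940762
1.05 9.499497359353539 -3.2008343195625955
```

Call:
step_arm(
  increments=[
    {"delta_pos":[0.06,-1.25,-0.15],"dr":[0,0,0],"fingers":1},
    {"delta_pos":[0.06,-2.5,-0.18],"dr":[0,0,0],"fingers":1},
    {"delta_pos":[0,-3.75,0],"dr":[0,0,0],"fingers":1},
    {"delta_pos":[-0.08,-4.95,0.23],"dr":[0,0,0],"fingers":1},
    {"delta_pos":[-0.24,-6.1,0.67],"dr":[0,0,0],"fingers":1},
  ],
)

```text
time: 20.85
tool_pos: [0.5069, 0.2608, 0.1231]
tool_rot: [3.14, -0.351, 0.104]
contact_force: [1.1, -5.4, 3.5]
opening: 0.0214
grip_force: 25.0
```

Call:
step_arm(
  increments=[
    {"delta_pos":[-0.2,-1.1,0.53],"dr":[0,0,0],"fingers":1},
    {"delta_pos":[-0.45,-2.1,1.2],"dr":[0,0,0],"fingers":1},
    {"delta_pos":[-0.73,-3.06,2.0],"dr":[0,0,0],"fingers":1},
    {"delta_pos":[-0.83,-3.35,2.25],"dr":[0,0,0],"fingers":1},
    {"delta_pos":[-0.83,-3.35,2.25],"dr":[0,0,0],"fingers":1},
  ],
)

```text
time: 21.48
tool_pos: [0.5031, 0.2927, 0.1002]
tool_rot: [3.138, -0.351, 0.104]
contact_force: [-5.2, -17.8, 22.7]
opening: 0.0213
grip_force: 26.5
```

Run:
```python
from h import *
inch();print(robot.observe()['grip_force'])
```

```text
chute mm [-112.   195.8  100.2] yaw off -0.03 t 21.475 F [ -5.2 -17.8  22.7] open 0.0213
26.502538821659982
```

Call:
step_arm(
  increments=[
    {"delta_pos":[0.1,0.3,-0.2],"dr":[0,0,0],"fingers":0},
    {"delta_pos":[0.1,0.3,-0.2],"dr":[0,0,0],"fingers":-0.1},
    {"delta_pos":[0.1,0.3,-0.2],"dr":[0,0,0],"fingers":-0.2},
    {"delta_pos":[2,0.3,-5],"dr":[0,0,0],"fingers":-0.3},
    {"delta_pos":[4,0.3,-10],"dr":[0,0,0],"fingers":-0.3},
  ],
)

```text
time: 22.1
tool_pos: [0.5054, 0.2919, 0.2058]
tool_rot: [3.141, -0.346, 0.104]
contact_force: [1.1, 0.6, 0.5]
opening: 0.0595
grip_force: 0.0
```

Run:
```python
from h import *
inch();print(togo([.52,-.285,.2],[np.pi,0,np.radians(8.8)]), togo([.52,0,.25],[np.pi,0,np.radians(8.8)]))
im,p=snap('wrist','w9.png')
m=cv2.inRange(cv2.cvtColor(im,cv2.COLOR_RGB2HSV),(50,90,30),(85,255,255))
c,l,st,ce=cv2.connectedComponentsWithStats(m)
for i in range(1,c):
    if st[i,4]>30: print(st[i],(R.from_euler('z',-YAW).apply(onz(p,ce[i],.148)-L)*1000).round(1))
```

```text
chute mm [-109.9  194.8  205.8] yaw off -0.04 t 22.1 F [1.1 0.6 0.5] open 0.0595
(array([-4.47, 57.53, -0.95]), array([  0.5, -19.8,  -2.8])) (array([ 1.000e-02,  2.919e+01, -4.670e+00]), array([  0.5, -19.8,  -2.8]))
[569 187  49  30 771] [-91.2 -45.7 148. ]
[309 221  25  39 877] [-121.7  195.4  148. ]
```

Call:
step_arm(
  increments=[
    {"delta_pos":[0,5,-4.7],"dr":[0,-4,0],"fingers":-0.3},
    {"delta_pos":[0,11,-4.7],"dr":[0,-8,0],"fingers":-0.3},
    {"delta_pos":[0,17,-4.7],"dr":[0,-12,-1],"fingers":-0.3},
    {"delta_pos":[0,23,-4.7],"dr":[0,-16,-2],"fingers":-0.3},
    {"delta_pos":[0,29,-4.7],"dr":[0,-19.8,-2.8],"fingers":-0.3},
  ],
)

```text
time: 22.78
tool_pos: [0.5202, -0.0, 0.2497]
tool_rot: [3.134, -0.001, 0.152]
contact_force: [0.6, 0.2, 0.4]
opening: 0.06
grip_force: 0.0
```

Call:
step_arm(
  increments=[
    {"delta_pos":[-0.8,5.6,0],"dr":[0,0,0],"fingers":-0.5},
    {"delta_pos":[-1.7,11.6,1],"dr":[0,0,0],"fingers":-0.5},
    {"delta_pos":[-2.7,17.6,2.5],"dr":[0,0,0],"fingers":-0.5},
    {"delta_pos":[-3.6,23.4,4],"dr":[0,0,0],"fingers":-0.5},
    {"delta_pos":[-4.3,28,5],"dr":[0,0,0],"fingers":-0.5},
  ],
)

```text
time: 23.4
tool_pos: [0.5195, -0.284, 0.2007]
tool_rot: [3.134, -0.002, 0.15]
contact_force: [0.2, 0.5, -0.1]
opening: 0.0688
grip_force: 0.0
```

Run:
```python
from h import *
im,p=snap('wrist','w10.png');s=robot.observe();print(s['tool_pos'],s['tool_rot'],s['time'])
g=cv2.cvtColor(im,cv2.COLOR_RGB2GRAY).astype(int)
a=np.array([.566,-.2873]);u=np.array([np.cos(.1545),np.sin(.1545)]);v=np.array([-u[1],u[0]])
for t in(-.06,-.04,-.015,0,.015,.04,.06):
    row=[]
    for w in np.arange(-.036,.0361,.003):
        X=np.r_[a+t*u+w*v,.03]; q=proj(p,X)[0].round().astype(int); row.append(int(g[q[1],q[0]]) if 0<=q[0]<640 and 0<=q[1]<400 else -1)
    print(t,proj(p,np.r_[a+t*u,.03])[0].round(),row)
```

```text
[ 0.51861452 -0.28907223  0.19902881] [ 3.13207258e+00 -1.43786394e-04  1.47072405e-01] 23.45
-0.06 [329. 187.] [199, 168, 187, 203, 112, 165, 183, 189, 96, 115, 128, 140, 145, 135, 113, 107, 90, 147, 179, 180, 195, 201, 171, 171, 171]
-0.04 [329. 170.] [184, 186, 191, 189, 101, 182, 182, 166, 102, 121, 136, 152, 152, 136, 120, 111, 84, 178, 198, 197, 212, 181, 169, 169, 178]
-0.015 [329. 149.] [181, 186, 190, 187, 119, 188, 135, 106, 117, 129, 142, 155, 138, 126, 111, 93, 112, 91, 107, 119, 164, 187, 184, 184, 187]
0 [329. 136.] [187, 188, 188, 189, 186, 182, 136, 106, 127, 137, 94, 142, 124, 122, 103, 83, 165, 169, 186, 190, 189, 184, 115, 121, 119]
0.015 [330. 123.] [120, 122, 127, 121, 124, 118, 88, 76, 85, 91, 96, 86, 81, 75, 67, 69, 95, 111, 124, 125, 123, 118, 118, 126, 120]
0.04 [330. 100.] [136, 138, 115, 117, 116, 76, 77, 81, 88, 98, 92, 85, 79, 71, 73, 129, 141, 136, 151, 98, 98, 94, 116, 123, 124]
0.06 [330.  81.] [159, 95, 122, 119, 107, 68, 80, 84, 99, 103, 89, 80, 75, 64, 114, 140, 141, 149, 116, 97, 99, 101, 127, 125, 124]
```

```bash
cat > fit.py <<'E'
from h import *
im,p=snap('wrist','w11.png');s=robot.observe();print(s['tool_pos'],s['tool_rot'],s['time'])
g=cv2.GaussianBlur(cv2.cvtColor(im,cv2.COLOR_RGB2GRAY),(0,0),1).astype(np.float32)
a=np.array([.566,-.2873]);th=np.radians(5.5);u=np.array([np.cos(th),np.sin(th)]);v=np.array([-u[1],u[0]])
W=np.arange(-.03,.0301,.0005);ts=np.arange(-.075,.0751,.005);pk=[]
for t in ts:
    X=np.array([np.r_[a+t*u+w*v,.04] for w in W]);q=proj(p,X).astype(np.float32)
    r=cv2.remap(g,q[:,0].copy().reshape(1,-1),q[:,1].copy().reshape(1,-1),cv2.INTER_LINEAR)[0]
    # symmetric match: find centre of 28 mm wide dark->bright->dark band by edge score
    d=np.abs(np.gradient(r));sc=[d[max(i-28-3,0):i-28+4].max()+d[i+28-3:i+28+4].max() if 31<=i<len(W)-32 else 0 for i in range(len(W))]
    i=int(np.argmax(sc));pk.append(W[i]);print(round(t,3),round(W[i]*1000,1),r[::6].astype(int).tolist())
E
python3 fit.py
```

```text
[ 0.51883075 -0.28595399  0.19953834] [ 3.13411042e+00 -3.70476450e-04  1.46495179e-01] 23.5
-0.075 -13.5 [195, 180, 117, 118, 118, 115, 111, 110, 119, 136, 131, 114, 102, 96, 105, 110, 114, 163, 190, 170, 170]
-0.07 -14.0 [196, 179, 140, 158, 143, 109, 109, 111, 122, 139, 133, 117, 105, 91, 110, 151, 157, 177, 190, 173, 173]
-0.065 -3.0 [196, 173, 147, 181, 177, 129, 112, 114, 122, 140, 133, 116, 105, 92, 140, 177, 172, 179, 188, 173, 172]
-0.06 -3.0 [198, 175, 151, 181, 180, 127, 112, 114, 124, 140, 131, 116, 105, 94, 140, 178, 174, 184, 187, 171, 171]
-0.055 -3.5 [198, 171, 153, 181, 177, 122, 112, 115, 124, 140, 130, 115, 104, 95, 151, 178, 175, 188, 186, 171, 171]
-0.05 -3.5 [197, 165, 140, 180, 173, 118, 114, 118, 126, 142, 134, 121, 111, 99, 163, 194, 183, 189, 186, 170, 170]
-0.045 -4.0 [198, 165, 152, 180, 174, 116, 115, 127, 142, 155, 143, 126, 113, 101, 159, 195, 193, 193, 184, 169, 169]
-0.04 -4.0 [198, 161, 157, 180, 174, 118, 115, 128, 143, 155, 143, 126, 112, 96, 151, 194, 186, 190, 181, 169, 169]
-0.035 -3.5 [199, 159, 161, 181, 176, 116, 117, 128, 143, 156, 143, 126,
[... 1748 characters left out ...]
, 76, 82, 89, 97, 93, 83, 76, 69, 94, 134, 140, 139, 133, 99, 97, 106]
0.05 -5.5 [139, 106, 116, 116, 87, 75, 82, 90, 96, 93, 83, 76, 69, 94, 134, 139, 141, 131, 99, 98, 104]
0.055 -6.0 [139, 106, 116, 115, 85, 76, 83, 90, 97, 93, 82, 76, 68, 99, 138, 139, 142, 130, 99, 99, 109]
0.06 -6.0 [136, 111, 117, 115, 84, 77, 82, 92, 98, 92, 83, 76, 68, 97, 134, 139, 143, 129, 99, 99, 110]
0.065 -6.0 [135, 108, 117, 117, 85, 78, 83, 91, 99, 92, 83, 75, 67, 98, 136, 139, 143, 126, 98, 99, 116]
0.07 -6.5 [133, 110, 117, 118, 84, 77, 84, 92, 99, 91, 82, 75, 68, 101, 135, 138, 144, 125, 98, 99, 107]
0.075 -6.0 [130, 108, 116, 115, 80, 78, 84, 93, 99, 92, 81, 73, 67, 105, 138, 139, 146, 122, 99, 100, 110]
```

Run:
```python
from h import *
print(togo([.569,-.2917,.08],[np.pi,0,np.radians(4.1)]),togo([.569,-.2917,-.010],[np.pi,0,np.radians(4.1)]))
```

```text
(array([ 4.87,  1.21, 11.97]), array([ 0.4, -0. ,  4.3])) (array([ 4.87,  1.14, 20.96]), array([ 0.4, -0. ,  4.3]))
```

Call:
step_arm(
  increments=[
    {"delta_pos":[2,0.5,4],"dr":[0.4,0,2],"fingers":-0.3},
    {"delta_pos":[4,1,8],"dr":[0.4,0,4.3],"fingers":-0.3},
    {"delta_pos":[4.9,1.2,12],"dr":[0.4,0,4.3],"fingers":-0.3},
    {"delta_pos":[4.9,1.2,12],"dr":[0.4,0,4.3],"fingers":-0.3},
    {"delta_pos":[4.9,1.2,12],"dr":[0.4,0,4.3],"fingers":-0.3},
  ],
  newtons=45,
)

```text
time: 24.12
tool_pos: [0.5713, -0.2873, 0.0841]
tool_rot: [3.139, -0.005, 0.077]
contact_force: [-0.2, 0.2, 0.9]
opening: 0.0597
grip_force: 0.0
```

```bash
python3 - <<'E'
from h import *
print(togo([.569,-.2917,-.010],[np.pi,0,np.radians(4.1)]),robot.observe()['opening'])
E
sed -i 's/w11/w12/; s/th=np.radians(5.5)/th=np.radians(4.1)/; s/\[.566,-.2873\]/[.569,-.2917]/; s/print(round(t,3).*$/pass/' fit.py; echo 'print(list(zip((ts*1000).round(0),(np.array(pk)*1000).round(1))))' >> fit.py; python3 fit.py
```

```text
(array([-0.31,  0.4 ,  9.41]), array([ 0.1, -0.3,  0.3])) 0.0597262432672338
[ 0.57157515 -0.2876796   0.08484443] [ 3.1382987  -0.00609068  0.07656128] 24.175
[(np.float64(-75.0), np.float64(-11.0)), (np.float64(-70.0), np.float64(4.0)), (np.float64(-65.0), np.float64(-3.0)), (np.float64(-60.0), np.float64(-11.5)), (np.float64(-55.0), np.float64(14.0)), (np.float64(-50.0), np.float64(7.5)), (np.float64(-45.0), np.float64(0.0)), (np.float64(-40.0), np.float64(0.0)), (np.float64(-35.0), np.float64(0.0)), (np.float64(-30.0), np.float64(0.0)), (np.float64(-25.0), np.float64(0.0)), (np.float64(-20.0), np.float64(0.0)), (np.float64(-15.0), np.float64(10.5)), (np.float64(-10.0), np.float64(-9.0)), (np.float64(-5.0), np.float64(0.0)), (np.float64(0.0), np.float64(0.0)), (np.float64(5.0), np.float64(0.0)), (np.float64(10.0), np.float64(0.0)), (np.float64(15.0), np.float64(0.0)), (np.float64(20.0), np.float64(0.0)), (np.float64(25.0), np.float64(0.0)), (np.float64(30.0), np.float64(0.0)), (np.float64(35.0), np.float64(0.0)), (np.float64(40.0), np.float64(-10.5)), (np.float64(45.0), np.float64(0.0)), (np.float64(50.0), np.float64(0.0)), (np.float64(55.0), np.float64(0.0)), (np.float64(60.0), np.float64(0.0)), (np.float64(65.0), np.float64(0.0)), (np.float64(70.0), np.float64(0.0)), (np.float64(75.0), np.float64(0.0))]
```

Call:
step_arm(
  increments=[
    {"delta_pos":[-0.3,0.4,2],"dr":[0,0,0.2],"fingers":-0.3},
    {"delta_pos":[-0.3,0.4,5],"dr":[0,0,0.2],"fingers":-0.3},
    {"delta_pos":[-0.3,0.4,8],"dr":[0,0,0.2],"fingers":-0.3},
    {"delta_pos":[-0.3,0.4,9.3],"dr":[0,0,0.2],"fingers":-0.2},
    {"delta_pos":[-0.3,0.4,9.3],"dr":[0,0,0.2],"fingers":0.2},
  ],
)

```text
time: 24.8
tool_pos: [0.5686, -0.292, -0.0096]
tool_rot: [3.14, -0.004, 0.073]
contact_force: [0.9, 0.4, -0.4]
opening: 0.0492
grip_force: 0.0
```

Call:
step_arm(
  increments=[
    {"delta_pos":[0,0,0],"dr":[0,0,0],"fingers":1},
    {"delta_pos":[0,0,0],"dr":[0,0,0],"fingers":1},
    {"delta_pos":[0,0,0],"dr":[0,0,0],"fingers":1},
    {"delta_pos":[0,0,0],"dr":[0,0,0],"fingers":1},
    {"delta_pos":[0,0,-0.5],"dr":[0,0,0],"fingers":1},
  ],
)

```text
time: 25.42
tool_pos: [0.5684, -0.2916, -0.0049]
tool_rot: [3.14, -0.004, 0.073]
contact_force: [-0.1, -0.6, -1.7]
opening: 0.0272
grip_force: 45.0
```

Call:
step_arm(
  increments=[
    {"delta_pos":[0,0,-4],"dr":[0,0,0],"fingers":1},
    {"delta_pos":[0,0,-9],"dr":[0,0,0],"fingers":1},
    {"delta_pos":[0,0,-15],"dr":[0,0,0],"fingers":1},
    {"delta_pos":[0,0,-19],"dr":[0,0,0],"fingers":1},
    {"delta_pos":[0,0,-19],"dr":[0,0,0],"fingers":1},
  ],
)

```text
time: 26.05
tool_pos: [0.5692, -0.2929, 0.1894]
tool_rot: [3.135, -0.01, 0.073]
contact_force: [-0.1, 0.8, -2.4]
opening: 0.0268
grip_force: 45.0
```

```bash
cat > axis.py <<'E'
from h import *
im,p=snap('wrist','w13.png');s=robot.observe();print(s['tool_pos'],s['tool_rot'],s['time'],s['opening'])
g=cv2.GaussianBlur(cv2.cvtColor(im,cv2.COLOR_RGB2GRAY),(0,0),1)
y=s['tool_rot'][2];u=np.array([np.cos(y),np.sin(y),0]);v=np.array([-u[1],u[0],0])
G=np.array(s['tool_pos'])+[0,0,.040]
for w in(-.008,0,.008):
    r=[]
    for t in np.arange(.05,.1101,.003):
        q=proj(p,G+t*u+w*v+[0,0,np.sqrt(.014**2-w*w)])[0].round().astype(int);r.append(int(g[q[1],q[0]]) if 0<=q[1]<400 else -1)
    print(w,q,r)
E
python3 axis.py; python3 -c "
from h import *
s=robot.observe()
print(togo(ch(-125,-2,176),[np.pi,0,YAW]),togo(ch(-125,-80,200),[np.pi,0,YAW]))"
```

```text
[ 0.5680839  -0.29213858  0.18646123] [ 3.13785241 -0.00623725  0.0725774 ] 26.1 0.027185144672272205
-0.008 [340  21] [88, 87, 88, 88, 87, 87, 89, 86, 87, 87, 87, 142, 145, 144, 144, 143, 145, 148, 143, 145, 140]
0 [320  20] [97, 97, 98, 99, 99, 101, 101, 102, 102, 102, 102, 140, 145, 149, 148, 143, 142, 144, 142, 143, 142]
0.008 [300  21] [81, 81, 81, 79, 80, 80, 80, 81, 80, 80, 80, 136, 142, 143, 144, 150, 143, 143, 143, 140, 143]
(array([ -2.91, -38.99,   0.88]), array([ 0.2, -0.4, -1.8])) (array([ -2.64, -31.19,  -1.49]), array([ 0.2, -0.4, -1.8]))
```

Call:
step_arm(
  increments=[
    {"delta_pos":[-0.5,-5,0],"dr":[0,0,-0.5],"fingers":1},
    {"delta_pos":[-1,-10.5,0],"dr":[0,0,-1],"fingers":1},
    {"delta_pos":[-1.7,-16.5,0],"dr":[0,0,-1.8],"fingers":1},
    {"delta_pos":[-2.4,-22.5,0],"dr":[0,0,-1.8],"fingers":1},
    {"delta_pos":[-3,-28.5,0],"dr":[0,0,-1.8],"fingers":1},
  ],
)

```text
time: 26.72
tool_pos: [0.5154, -0.0077, 0.1825]
tool_rot: [3.141, -0.0, 0.104]
contact_force: [-0.1, 0.4, -1.8]
opening: 0.0268
grip_force: 45.0
```

Call:
step_arm(
  increments=[
    {"delta_pos":[-0.5,-4.5,0],"dr":[0,0,0],"fingers":1},
    {"delta_pos":[-1,-8.5,0],"dr":[0,0,0],"fingers":1},
    {"delta_pos":[-1.1,-10.3,0],"dr":[0,0,0],"fingers":1},
    {"delta_pos":[-1.1,-10.3,0],"dr":[0,0,0],"fingers":1},
    {"delta_pos":[-1.1,-10.3,0],"dr":[0,0,0],"fingers":1},
  ],
)

```text
time: 27.35
tool_pos: [0.4956, 0.0906, 0.1835]
tool_rot: [3.14, -0.003, 0.103]
contact_force: [-0.3, -0.8, -0.4]
opening: 0.0269
grip_force: 45.0
```

```bash
python3 axis.py; python3 -c "
from h import *
inch();go(-137,-2,130);go(-137,-2,80)"
```

```text
[0.49569288 0.09049026 0.18363146] [ 3.13968605e+00 -3.05989973e-03  1.02640651e-01] 27.4 0.02678370878325531
-0.008 [342  16] [82, 81, 82, 81, 81, 81, 80, 81, 81, 81, 81, 138, 138, 116, 116, 86, 149, 149, 149, 149, 149]
0 [322  14] [93, 93, 96, 95, 97, 98, 99, 99, 99, 99, 101, 137, 114, 113, 114, 95, 148, 148, 148, 147, 147]
0.008 [302  16] [77, 77, 78, 79, 78, 79, 78, 77, 77, 77, 78, 134, 115, 111, 111, 86, 147, 146, 146, 146, 146]
chute mm [-140.6   -4.5  183.6] yaw off -0.12 t 27.4 F [ 0.2  0.3 -1.4] open 0.0268
(-137, -2, 130) [0.34, -0.27, 5.36] [0.1, -0.2, -0.1]
(-137, -2, 80) [0.32, -0.27, 10.36] [0.1, -0.2, -0.1]
```

Call:
step_arm(
  increments=[
    {"delta_pos":[0.3,-0.25,3],"dr":[0,0,0],"fingers":1},
    {"delta_pos":[0.3,-0.25,6],"dr":[0,0,0],"fingers":1},
    {"delta_pos":[0.3,-0.25,8.5],"dr":[0,0,0],"fingers":1},
    {"delta_pos":[0.3,-0.25,9.5],"dr":[0,0,0],"fingers":1},
    {"delta_pos":[0.3,-0.25,9.5],"dr":[0,0,0],"fingers":1},
  ],
)

```text
time: 28.02
tool_pos: [0.4986, 0.0938, 0.0888]
tool_rot: [3.14, -0.003, 0.103]
contact_force: [-0.3, -0.5, 0.1]
opening: 0.0272
grip_force: 45.0
```

Call:
step_arm(
  increments=[
    {"delta_pos":[0,0,0.3],"dr":[0,0,0],"fingers":1},
    {"delta_pos":[0,0,0.6],"dr":[0,0,0],"fingers":1},
    {"delta_pos":[0,0,0.8],"dr":[0,0,0],"fingers":1},
    {"delta_pos":[0,0,0.9],"dr":[0,0,0],"fingers":1},
    {"delta_pos":[0,0,0.9],"dr":[0,0,0],"fingers":1},
  ],
)

```text
time: 28.65
tool_pos: [0.4988, 0.0944, 0.0809]
tool_rot: [3.14, -0.005, 0.104]
contact_force: [-1.8, -0.1, 5.7]
opening: 0.0271
grip_force: 45.0
```

```bash
python3 -c "
from h import *
inch()"
```

```text
chute mm [-137.1   -1.    80.9] yaw off -0.02 t 28.65 F [-1.8 -0.1  5.7] open 0.0271
```

Call:
step_arm(
  increments=[
    {"delta_pos":[0,0,0],"dr":[0,0,0],"fingers":0},
    {"delta_pos":[0,0,0],"dr":[0,0,0],"fingers":-0.2},
    {"delta_pos":[0,0,0],"dr":[0,0,0],"fingers":-0.2},
    {"delta_pos":[0,0,-4],"dr":[0,0,0],"fingers":-0.3},
    {"delta_pos":[0,0,-9],"dr":[0,0,0],"fingers":-0.3},
  ],
)

```text
time: 29.28
tool_pos: [0.4973, 0.0945, 0.17]
tool_rot: [3.14, -0.0, 0.104]
contact_force: [1.0, 1.2, 0.4]
opening: 0.0592
grip_force: 0.0
```

```bash
python3 -c "
from h import *
inch();goG(-193.5,-1.5,195,20)"
```

```text
chute mm [-138.5   -0.7  170. ] yaw off -0.04 t 29.275 F [1.  1.2 0.4] open 0.0592
G (-193.5, -1.5, 195, 20) [-3.93, 0.08, 1.82] [0.1, 20.0, -0.0]
```

Call:
step_arm(
  increments=[
    {"delta_pos":[-1.5,0,0],"dr":[0,6,0],"fingers":-0.3},
    {"delta_pos":[-3,0,0],"dr":[0,12,0],"fingers":-0.3},
    {"delta_pos":[-4,0.1,0.8],"dr":[0,20,0],"fingers":-0.3},
    {"delta_pos":[-4,0.1,1.6],"dr":[0,20,0],"fingers":-0.3},
    {"delta_pos":[-4,0.1,1.6],"dr":[0,20,0],"fingers":-0.3},
  ],
)

```text
time: 29.9
tool_pos: [0.4594, 0.0894, 0.1541]
tool_rot: [3.14, -0.352, 0.104]
contact_force: [0.6, 0.5, 0.3]
opening: 0.06
grip_force: 0.0
```

```bash
cat > sad.py <<'E'
from h import *
im,p=snap('wrist','w14.png');inch();goG(-193.5,-1.5,126,20)
g=cv2.GaussianBlur(cv2.cvtColor(im,cv2.COLOR_RGB2GRAY),(0,0),1)
def s(x,y,z):
    q=proj(p,ch(x,y,z))[0].round().astype(int);return int(g[q[1],q[0]]) if 0<=q[1]<400 and 0<=q[0]<640 else -1
for y in(-8,-2,4): print(y,[s(x,y,134) for x in range(-80,-30,2)])
for x in(-140,-120,-110,-75,-65): print(x,[s(x,y,124) for y in range(-26,24,2)])
E
python3 sad.py
```

```text
chute mm [-175.9   -1.9  154.6] yaw off -0.01 t 29.95 F [ 0.3 -0.9  0.1] open 0.0596
G (-193.5, -1.5, 126, 20) [-2.66, -0.06, 6.67] [0.1, -0.3, -0.0]
-8 [122, 122, 122, 122, 122, 122, 121, 122, 122, 122, 122, 131, 165, 167, 167, 167, 167, 167, 167, 167, 160, 119, 103, 102, 102]
-2 [138, 138, 136, 136, 137, 136, 136, 135, 135, 135, 135, 136, 162, 169, 169, 169, 169, 169, 169, 169, 165, 133, 103, 102, 103]
4 [124, 124, 124, 125, 124, 124, 125, 124, 124, 124, 124, 129, 167, 170, 170, 170, 169, 169, 169, 169, 164, 138, 104, 103, 103]
-140 [131, 131, 131, 132, 130, 121, 95, 106, 118, 123, 132, 142, 148, 144, 133, 126, 118, 107, 96, 93, 104, 104, 106, 107, 109]
-120 [171, 170, 170, 169, 168, 148, 95, 105, 118, 123, 131, 140, 145, 141, 133, 125, 117, 110, 96, 140, 177, 164, 166, 166, 165]
-110 [108, 107, 107, 107, 107, 104, 93, 105, 117, 125, 131, 139, 143, 139, 132, 126, 118, 111, 95, 94, 107, 108, 107, 108, 109]
-75 [188, 190, 190, 190, 188, 174, 96, 108, 116, 124, 129, 136, 138, 135, 129, 124, 118, 111, 95, 108, 167, 171, 175, 184, 186]
-65 [188, 190, 188, 189, 188, 176, 99, 109, 116, 125, 128, 134, 136, 134, 129, 124, 118, 110, 95, 114, 182, 186, 184, 184, 186]
```

Call:
step_arm(
  increments=[
    {"delta_pos":[-1,0,2.5],"dr":[0,0,0],"fingers":-0.3},
    {"delta_pos":[-2,0,4.7],"dr":[0,0,0],"fingers":-0.3},
    {"delta_pos":[-2.8,-0.05,6.6],"dr":[0,0,0],"fingers":-0.2},
    {"delta_pos":[-2.8,-0.05,6.6],"dr":[0,0,0],"fingers":0.2},
    {"delta_pos":[-2.8,-0.05,6.6],"dr":[0,0,0],"fingers":1},
  ],
)

```text
time: 30.58
tool_pos: [0.4566, 0.0895, 0.0831]
tool_rot: [3.14, -0.354, 0.105]
contact_force: [0.2, -0.4, 0.5]
opening: 0.0393
grip_force: 0.0
```

Call:
step_arm(
  increments=[
    {"delta_pos":[0,0,0],"dr":[0,0,0],"fingers":1},
    {"delta_pos":[0,0,0],"dr":[0,0,0],"fingers":1},
    {"delta_pos":[0,0,0],"dr":[0,0,0],"fingers":1},
    {"delta_pos":[0.2,0,-0.6],"dr":[0,0,0],"fingers":1},
    {"delta_pos":[0.44,0.2,-1.22],"dr":[0,0,0],"fingers":1},
  ],
)

```text
time: 31.2
tool_pos: [0.4546, 0.0874, 0.0953]
tool_rot: [3.14, -0.351, 0.105]
contact_force: [0.3, -0.2, -1.1]
opening: 0.0268
grip_force: 45.0
```

```bash
python3 sad.py|head -4; python3 -c "
from h import *
goG(-58,-5,138,20)"
```

```text
chute mm [-180.9   -3.5   96.3] yaw off 0.01 t 31.25 F [1.6 0.  0.3] open 0.0269
G (-193.5, -1.5, 126, 20) [-0.17, -0.2, 1.38] [0.1, -0.3, 0.0]
-8 [126, 127, 126, 126, 125, 125, 125, 125, 125, 125, 126, 124, 125, 125, -1, -1, -1, -1, -1, -1, -1, -1, -1, -1, -1]
-2 [130, 130, 130, 129, 128, 128, 129, 129, 129, 128, 128, 129, 128, 128, -1, -1, -1, -1, -1, -1, -1, -1, -1, -1, -1]
G (-58, -5, 138, 20) [12.96, 0.14, 4.94] [0.1, -0.3, 0.0]
```

Call:
step_arm(
  increments=[
    {"delta_pos":[2,0.1,0.75],"dr":[0,0,0],"fingers":1},
    {"delta_pos":[4,0.1,1.5],"dr":[0,0,0],"fingers":1},
    {"delta_pos":[6,0.1,2.3],"dr":[0,0,0],"fingers":1},
    {"delta_pos":[8,0.1,3.0],"dr":[0,0,0],"fingers":1},
    {"delta_pos":[8,0.1,3.0],"dr":[0,0,0],"fingers":1},
  ],
)

```text
time: 31.88
tool_pos: [0.5411, 0.0952, 0.0947]
tool_rot: [3.14, -0.353, 0.105]
contact_force: [-0.1, 0.4, -0.3]
opening: 0.0267
grip_force: 45.0
```

```bash
python3 -c "
from h import *
inch();goG(-58.7,-5,138,20)"
```

```text
chute mm [-94.9  -4.6  94.7] yaw off -0.01 t 31.875 F [-0.1  0.4 -0.3] open 0.0267
G (-58.7, -5, 138, 20) [4.87, 0.04, 1.79] [0.1, -0.2, -0.0]
```

Call:
step_arm(
  increments=[
    {"delta_pos":[2,0,0.75],"dr":[0,0,0],"fingers":1},
    {"delta_pos":[4,0,1.5],"dr":[0,0,0],"fingers":1},
    {"delta_pos":[4.9,0,1.8],"dr":[0,0,0],"fingers":1},
    {"delta_pos":[4.8,0,2.1],"dr":[0,0,0],"fingers":1},
    {"delta_pos":[4.8,0,2.1],"dr":[0,0,0],"fingers":1},
  ],
)

```text
time: 32.5
tool_pos: [0.5908, 0.1007, 0.0908]
tool_rot: [3.14, -0.351, 0.105]
contact_force: [-0.9, 0.2, -1.4]
opening: 0.0267
grip_force: 45.0
```

```bash
python3 -c "
from h import *
inch();snap('scene','sceneA.png');snap('side','sideA.png')"
```

```text
chute mm [-44.9  -4.3  90.8] yaw off -0.0 t 32.5 F [-0.9  0.2 -1.4] open 0.0267
```

Call:
step_arm(
  increments=[
    {"delta_pos":[0,0,0],"dr":[0,0,0],"fingers":0},
    {"delta_pos":[0,0,0],"dr":[0,0,0],"fingers":0},
    {"delta_pos":[0,0,0],"dr":[0,0,0],"fingers":0},
    {"delta_pos":[0,0,0],"dr":[0,0,0],"fingers":0},
    {"delta_pos":[0.4,0,-1.7],"dr":[0,0,0],"fingers":0},
  ],
)

```text
time: 33.22
tool_pos: [0.5893, 0.1005, 0.1078]
tool_rot: [3.14, -0.35, 0.105]
contact_force: [0.2, -0.1, 0.5]
opening: 0.0457
grip_force: 0.0
```

Call:
step_arm(
  increments=[
    {"delta_pos":[0.3,0,-2],"dr":[0,0,0],"fingers":0},
    {"delta_pos":[0.3,0,-4.5],"dr":[0,0,0],"fingers":0},
    {"delta_pos":[-0.5,0,-7.5],"dr":[0,0,0],"fingers":-0.2},
    {"delta_pos":[-3,0,-10.5],"dr":[0,0,0],"fingers":-0.3},
    {"delta_pos":[-6,0,-13],"dr":[0,0,0],"fingers":-0.3},
  ],
)

```text
time: 33.85
tool_pos: [0.489, 0.0901, 0.2111]
tool_rot: [3.14, -0.354, 0.105]
contact_force: [0.4, -0.1, 0.3]
opening: 0.0596
grip_force: 0.0
```

Call:
step_arm(
  increments=[
    {"delta_pos":[-3,0,-1],"dr":[0,-5,0],"fingers":-0.3},
    {"delta_pos":[-5,0,-1],"dr":[0,-10,0],"fingers":-0.3},
    {"delta_pos":[-5,3,-1],"dr":[0,-15,0],"fingers":-0.3},
    {"delta_pos":[-5,6,-1],"dr":[0,-20,0],"fingers":-0.3},
    {"delta_pos":[-5,6,-1],"dr":[0,-20,0],"fingers":-0.3},
  ],
)

```text
time: 34.48
tool_pos: [0.4469, 0.0238, 0.2021]
tool_rot: [3.14, -0.003, 0.102]
contact_force: [-0.6, -0.1, 0.1]
opening: 0.06
grip_force: 0.0
```

Run:
```python
from h import *
inch()
im,p=snap('scene','sceneB.png');sd,ps=snap('side','sideB.png')
a=cv2.imread('pics/sceneB.png').astype(int)
for ref in('scene0.png','sceneA.png','scene8.png'):
    b=cv2.imread('pics/'+ref).astype(int)
    d=(np.abs(a-b).sum(2)>45).astype('uint8');d[:195]=0;d[310:]=0;d[:,:310]=0;d[:,440:]=0
    c,l,st,ce=cv2.connectedComponentsWithStats(d)
    for i in range(1,c):
        if st[i,4]>40: print(ref,st[i],[(R.from_euler('z',-YAW).apply(onz(p,ce[i],z)-L)*1000).round(0) for z in(.024,.1)],(a-b)[l==i].mean().round(0))
g=cv2.cvtColor(im,cv2.COLOR_RGB2GRAY)
def s(x,y,z):
    q=proj(p,ch(x,y,z))[0].round().astype(int);return int(g[q[1],q[0]])
for x in(-60,-30,0,30,60): print('z30 x',x,[s(x,y,30) for y in range(60,216,5)])
for x in(-60,0): print('deck x',x,[s(x,y,112-y*.21) for y in range(-50,70,5)])
```

```text
chute mm [-196.1  -65.7  202.1] yaw off -0.17 t 34.475 F [-0.6 -0.1  0.1] open 0.06
scene0.png [310 195  33  15 232] [array([-205., -158.,   24.]), array([-137., -132.,  100.])] 50.0
scene0.png [332 195  32  26 422] [array([-200.,  -51.,   24.]), array([-133.,  -32.,  100.])] -42.0
scene0.png [ 365  195   59   30 1224] [array([-262.,   84.,   24.]), array([-190.,   92.,  100.])] -49.0
scene0.png [420 215  11  12  91] [array([-236.,  196.,   24.]), array([-166.,  196.,  100.])] -62.0
scene0.png [310 218  16  38 254] [array([ -65., -118.,   24.]), array([ -8., -94., 100.])] -40.0
scene0.png [327 219  20  18 206] [array([-110.,  -62.,   24.]), array([-49., -42., 100.])] -30.0
scene0.png [346 224  13  13 112] [array([-118.,  -15.,   24.]), array([-57.,   1., 100.])] 43.0
scene0.png [316 230  10  20  41] [array([-45., -93.,  24.]), array([ 11., -71., 100.])] -20.0
scene0.png [404 254  15  24 191] [array([-44., 188.,  24.]), array([ 12., 189., 100.])] -19.0
scene0.png [396 281  15  24 203] [array([ 52., 188.,  24.]), array([100., 188., 100.])] -20.0
scene0.png [369 283   9  13  79] [array(
[... 1461 characters left out ...]
127, 135, 125, 140, 129, 138, 128, 135, 115, 138, 122, 135, 129, 140, 128, 146, 134, 142, 130, 145, 133, 142, 136, 144, 116, 135, 122, 137, 118, 142, 131, 165]
z30 x 30 [81, 79, 91, 93, 90, 91, 88, 79, 74, 77, 71, 72, 81, 85, 88, 91, 91, 92, 94, 92, 92, 91, 95, 79, 70, 70, 74, 69, 74, 85, 89, 145]
z30 x 60 [78, 84, 90, 90, 91, 91, 90, 81, 72, 70, 69, 69, 83, 87, 91, 87, 88, 89, 94, 90, 91, 89, 92, 85, 70, 69, 71, 73, 69, 87, 103, 141]
deck x -60 [110, 105, 113, 109, 112, 117, 113, 119, 124, 117, 126, 162, 160, 160, 162, 161, 162, 160, 160, 161, 160, 161, 161, 149]
deck x 0 [114, 115, 115, 116, 112, 113, 113, 115, 111, 112, 112, 110, 112, 112, 109, 112, 113, 109, 113, 112, 113, 112, 111, 111]
```

```bash
python3 -c "
from cell import robot
print(robot.hand_in())"
```

```text
the job is handed in; nothing more can be done
None
```

Job handed in at about 34.5 s: the last scene-camera check shows one pipe lying in the second bin (flanged, fed first with the lever towards the deck) and one in the first bin (plain, lever away), with the deck empty and the gripper clear.

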